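Put the spare pegs away and pin the peg box shut

ROBOT

A 6-joint arm with a two-finger parallel gripper is mounted at the origin on the work surface. World frame = base frame: x ahead of the robot, y to its left, z up, the work surface at z = 0. Lengths are in mm, angles in rad, forces in N, time in s.
With the tool pointing down it reaches from about 350 to 775 mm from the base axis. Payload 7.3 kg.
Tool frame: the origin (TCP) lies at the very end of the fingers, on their centre line; the grasp point (between the pads) lies 19 mm behind it; z points along the fingers, y is the line along which they close (so a half turn about z gives the same grasp; the last joint's range is limited). The gripper opens to 92 mm and grips with 3 to 60 N. Pads are 19 mm wide; open, the fingers measure 130 mm over their backs; the gripper's body (75 mm by 190 mm) begins 47 mm behind the grasp point.
Start: joints at [-1.335, 0.342, 1.524, -0, 1.275, -0.146], TCP at [195.634, -487.209, 226.741] pointing down, gripper open.
Joint ranges: [-2.53, 2.53], [-0.77, 2.02], [0.04, 2.7], [-1, 4.14], [0.28, 2.66], [-3.11, 3.11]. Speed limits (rad/s): [2.57, 2.57, 3.14, 3.14, 3.14, 3.14].

INTERFACE

Orientations are given as [roll, pitch, yaw] about the fixed x, y, z axes, in that order (R = Rz(yaw) Ry(pitch) Rx(roll)).
In Python, from plant import get_obs, optics, ticket, finder gives the robot as it stands.
- The arm moves only by the tool send_rows, never from a script. Its arguments are lists of equal length, an entry for each row: "offset": the shift along the tool's x, y, z scaled (see below), a list of three; "delta_rot": the turn, a rotation vector about the tool's x, y, z scaled (see below), a list of three. In form: {"offset": [[dx, dy, dz], ...], "delta_rot": [[rx, ry, rz], ...]}. A call has 1 to 8 rows; each row is the pose to reach, as a shift and turn from the pose commanded when the call began, along the tool's axes at that moment, turning the shorter way round; what a row does not reach only later rows make up. The controller multiplies each number of a shift by 120 mm and each number of a turn by 360 degrees. A row lasts 1/8 s, in which the tool goes at most 62.5 mm and 10.7 degrees, less where a joint would pass 70% of its speed; a pose out of reach is approached as far as the arm can. A call with a number of a shift or a turn outside -1 to 1 is refused whole. A call with a gripper value outside its range is refused whole. "grip" is the opening, from 0 (shut) to 1 (fully open), set as the call begins (left out, the last holds). The fingers move at their own pace and stop on an object; the grip force is fixed at half the most. Time passes only in rows, so rows that repeat a pose let the fingers close. It gives the time, the measured TCP pose, the force, the opening and the grip force at its end, in the units of the state.
- get_obs(): the state, without advancing time (a new reading comes with each control period).
- optics.capture(name): name is "scene" or "top"; returns the picture (480x640x3 uint8, red, green, blue); there is no depth.
- optics.get_calibration(name): a dict with "fx", "fy", "cx", "cy" (pixels), "k1" (the pictures are not rectified: a ray, as slopes to the right and down, at radius r is drawn at 1 + k1 r^2 times it, then the intrinsics apply), "world_from_camera" (4x4, takes a point from camera to world coordinates). Camera axes: x right, y down, z forward; pixel columns grow to the right and rows downward; lengths in mm; the calibration is good to about 2 mm. A picture is of the moment at which its call begins. get_calibration takes no time and is no camera call.
- ticket.close_job(): hands the job in; it is judged then, once.
Trained networks look in the newest picture that a camera, given by its name, has taken for a name from the list of things; names that differ only in an ending like _2 or _b are one class to them, and where a whole thing is asked for, a point or a joint stands for the part that bears it (a point fixed in the world has none). Each returns a list of dicts, best first, with "confidence" (0 to 1); they miss things now and then, are a little off and sometimes report something else, mostly with a low value. They report only what shows in the picture. A call takes as long as a camera call.
- finder.boxes_of(target, camera): "box" ([left, top, right, bottom] in pixels, round what is visible of it).
- finder.silhouettes(target, camera): "region" (480x640 bool, what is visible of it) and "box" ([left, top, right, bottom] in pixels, round what is visible of it).
- finder.pinpoint(target, camera): "uv" ([column, row] in pixels: a listed point, or the origin of a listed thing).
The state is a dict: "time": time; "joint_positions": joint angles; "dq": joint speeds; "tau": joint torques, N m; "tool_pos": TCP position; "tcp_rot": TCP orientation; "contact_force": force on the tool from outside, world axes, zero at the start; "moment": the same for the moment, N m; "grip_width": finger opening in mm; "finger_force": force on a finger pad.
Only numpy, scipy, OpenCV 4.12 (cv2) and the standard library are available. Lean on these libraries where they do the work, as an engineer would, in place of code of your own. Each camera call takes 0.05 s, during which the arm holds its last target. There are 200 camera calls.

TASK

Open the lid of the plywood peg box right up and push every wooden peg that is on the carrying block fully home, foot first, in a hole of the rack inside, one to a hole. Then lower the lid gently until it is fully shut, and lock it by dropping the steel pin, fully home, through the eye in the lid and the eye in the box below it. Leave the other things on the shelf where they are.

Things in the scene. Friction and masses are not known exactly. Their poses are not given: they have to be found in the camera images.
- box: Fixed birch plywood peg box, 170 (x) x 260 (y) x 75 mm high, walls 6 mm, left or right of the middle. Origin: centre of its underside, on the table; x points from its front (lid handle) to its back (hinge). A drilled rack fills its bottom up to 32 mm, with four through holes in a row along y, 56 mm apart, ending on the floor at 6 mm. A steel lug on the front wall has the box eye.
- hole0 (a point): Centre of the mouth of a rack hole (upper face of the rack), 20 mm wide, 26 mm deep, slightly chamfered. At box x -30, y -84 mm.
- hole1 (a point): As hole0, at box y -28 mm.
- hole2 (a point): As hole0, at box y +28 mm.
- hole3 (a point): As hole0, at box y +84 mm.
- box_eye (a point): Centre of the mouth of the box eye, a 14 mm hole down through the 12 mm lug: box x -103, y +75 mm, upper face 57 mm above the table, lower face 45 mm.
- lid_hinge (a point): Middle of the lid's hinge line, at box x +85, y 0, z +75 mm; the line runs along the box's y.
- lid (a joint): Lid angle, rad: 0 shut on the box (its stop), 1.62 fully open (just past upright). A stiff friction hinge: it stays where it is left and takes about 1 to 4 N at the handle to move. The lid is 0.3 kg, 8 mm plywood, 170 x 260 mm.
- lid_bar (a point): Middle of the lid's handle: a round steel bar, 10 mm thick, 90 mm long along the lid's width, on two end arms 45 mm in front of the lid's front edge, in its plane; space for fingers on both sides. 215 mm from the hinge line, 50 mm to the -y side of the lid's middle, 4 mm above the lid's underside. At lid angle 0 it is 79 mm above the table.
- lid_eye (a point): Centre of the upper face of the lid eye, a 12 mm hole in a steel tongue 36 x 50 mm, 8 mm thick, on the lid's front edge (188 mm from the hinge line, 75 mm to the +y side). With the lid shut it is 83 mm above the table, straight over the box eye.
- tray: Loose wooden carrying block, 130 x 180 x 32 mm, 0.8 kg, origin: centre of its underside. Blind holes 26 mm deep hold the pegs (at x +-35, y -60 and 0 mm) and the locking pin (at x 0, y +60 mm). Stands left or right of the middle, turned by up to 0.3 rad; not needed afterwards.
- pin: Steel locking pin, upright in the tray: shank 8 mm thick and 50 mm long with a pointed foot, then a round head 20 mm wide and 22 mm tall; 72 mm in all. Origin: centre of the foot, z towards the head. Fully home through both eyes its head rests on the lid's tongue and its origin is 33 mm above the table.
- peg0: Turned wooden peg, upright in a tray hole, 62 mm tall: shank 16 mm thick up to 36 mm, foot chamfered, round head 22 mm thick from 42 to 58 mm. Origin: centre of the foot, z to the head. Fully home in the rack its origin is 6 mm above the table, its top 68 mm. All pegs are alike; two to four are present.
- peg1: Turned wooden peg, upright in a tray hole, 62 mm tall: shank 16 mm thick up to 36 mm, foot chamfered, round head 22 mm thick from 42 to 58 mm. Origin: centre of the foot, z to the head. Fully home in the rack its origin is 6 mm above the table, its top 68 mm. All pegs are alike; two to four are present.
- peg2: Turned wooden peg, upright in a tray hole, 62 mm tall: shank 16 mm thick up to 36 mm, foot chamfered, round head 22 mm thick from 42 to 58 mm. Origin: centre of the foot, z to the head. Fully home in the rack its origin is 6 mm above the table, its top 68 mm. All pegs are alike; two to four are present.
- peg3: Turned wooden peg, upright in a tray hole, 62 mm tall: shank 16 mm thick up to 36 mm, foot chamfered, round head 22 mm thick from 42 to 58 mm. Origin: centre of the foot, z to the head. Fully home in the rack its origin is 6 mm above the table, its top 68 mm. All pegs are alike; two to four are present.
- cup: Bystander, stays where it is. Origin: centre of its underside. Teal ceramic cup, 80 mm across, 90 mm tall.
- remote: Bystander, stays where it is. Origin: centre of its underside. Black remote control, 170 x 45 x 18 mm.
- cube: Bystander, stays where it is. Origin: centre of its underside. White charging cube, 50 mm.
- headlamp: Bystander, stays where it is. Origin: centre of its underside. Yellow headlamp shell, 45 x 75 x 45 mm.
- case: Bystander, stays where it is. Origin: centre of its underside. Black glasses case, 160 x 65 x 45 mm.
- spray: Bystander, stays where it is. Origin: centre of its underside. White bottle, 50 mm across, 130 mm tall.

How it is judged:
By the outcome, as a careful person would: the job done as asked, in the order asked, and still so for the second after the job is handed in, with the robot touching nothing.
Of peg0, peg1, peg2, peg3 only 2 to 4 are there at a start; the rules pass over those that are not, and their reading is None.
At some moment in a run one of tray may be knocked a few centimetres aside while the robot is not near it.
It also fails if it takes over 210 s, if anything falls off the work surface, if the arm or the gripper's body presses on something with over 40 N, if the wrist force passes 120 N, or if a joint passes its speed limit or range.

## Working session

There is one attempt and no reset: what is moved stays moved. The work goes in short steps, Python scripts to look and compute and a tool call to move; the robot and the scene stay as the last step left them, time stands still between calls to the robot, and variables do not carry over. Pictures are saved under pics/ and viewed, at most 14 in all, crops included, and the job is handed in when it is done.

Besides the shell and the picture viewer there is one more tool, called after ">>>" as name(argument=value, ...) on one line, values as JSON. send_rows: Moves the arm, as the interface text tells. Its arguments: {"type":"object","properties":{"offset":{"type":"array"},"delta_rot":{"type":"array"},"grip":{"type":"number"}},"required":["offset","delta_rot"]}

```bash
ls; mkdir -p pics
python3 - <<'E'
from plant import get_obs, optics, ticket, finder
import cv2
o=get_obs();print({k:(v if not hasattr(v,'tolist') else v.tolist()) for k,v in o.items()})
for c in("scene","top"):
    im=optics.capture(c);cv2.imwrite(f"pics/{c}0.png",im[:,:,::-1]);print(optics.get_calibration(c))
    for n in ("box","tray","pin","peg0","hole0","box_eye","lid_eye","lid_bar","lid_hinge"):
        print(c,n,[(round(d['confidence'],2),[round(float(x)) for x in d['uv']]) for d in finder.pinpoint(n,c)])
E
```

```text
pics
{'time': 0.0, 'joint_positions': [-1.334974273111787, 0.3427554851024506, 1.5250363305855525, -1.957644147554489e-05, 1.2754033476670557, -0.14599169509308754], 'dq': [0.00018315152128078855, 0.0007872322093057414, -0.0007621785793411628, 0.001341371945509266, 0.00019425751933277, 0.0011174276068914447], 'tau': [0.00046692635805811733, -43.12425255775452, -24.42161500453949, 0.07186400704085827, 0.05601113196462393, -0.0001389678482155432], 'tool_pos': [195.5374152208078, -486.77561300010603, 226.02122653231768], 'tcp_rot': [-3.140004467864273, -0.00021460259720096353, 0.3818192923801369], 'contact_force': [0.25319057467894707, -0.27623964414579977, 0.01991088378491237], 'moment': [0.005896313318996751, 0.01092245853413381, 0.024484756445407787], 'finger_force': 0.0, 'grip_width': 91.72654945847039}
{'fx': 578.052103907921, 'fy': 578.052103907921, 'cx': 323.02739752457614, 'cy': 232.66963411581906, 'k1': -0.033313031668171726, 'world_from_camera': array([[-6.75528519e-01,  5.14703579e-01, -5.27959701e-01,
         1.39521005e+03],
       [ 7.37316987e-01,  4.66704942e-01, -4.884
[... 763 characters left out ...]
y([[ 4.80808930e-02, -9.74273508e-01,  2.20180286e-01,
         2.64146230e+02],
       [-9.98841547e-01, -4.73278218e-02,  8.69719345e-03,
        -3.13523029e+00],
       [ 1.94720817e-03, -2.20343387e-01, -9.75420422e-01,
         1.55247566e+03],
       [ 0.00000000e+00,  0.00000000e+00,  0.00000000e+00,
         1.00000000e+00]])}
top box [(0.8, [407, 261])]
top tray [(0.85, [252, 250])]
top pin [(0.69, [253, 252]), (0.61, [229, 249])]
top peg0 [(0.61, [252, 258]), (0.56, [269, 236]), (0.53, [276, 260]), (0.41, [252, 237]), (0.17, [230, 254])]
top hole0 []
top box_eye [(0.93, [378, 292])]
top lid_eye [(0.88, [378, 292])]
top lid_bar [(0.9, [426, 308])]
top lid_hinge [(0.65, [410, 226])]
```

View pics/scene0.png

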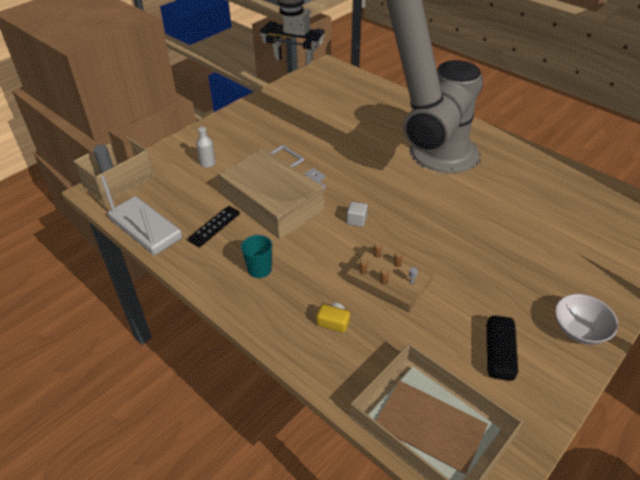

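View pics/top0.png

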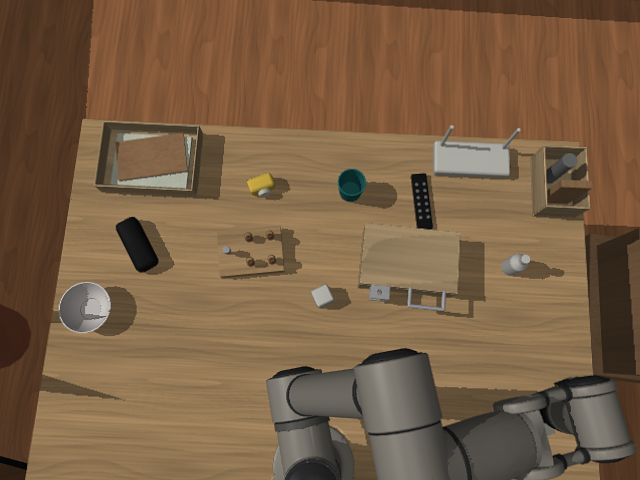

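```bash
cat > h.py <<'E'
import numpy as np, cv2
from scipy.optimize import minimize, least_squares
from scipy.spatial.transform import Rotation as R
from plant import get_obs, optics, ticket, finder
CAL={c:optics.get_calibration(c) for c in("scene","top")}
def proj(P,c):
    k=CAL[c];T=np.linalg.inv(k["world_from_camera"]);q=np.atleast_2d(P)@T[:3,:3].T+T[:3,3]
    s=q[:,:2]/q[:,2:];s=s*(1+k["k1"]*(s**2).sum(1,keepdims=True))
    return s*k["fx"]+[k["cx"],k["cy"]]
def ray(uv,c,z):
    k=CAL[c];d=(np.array(uv,float)-[k["cx"],k["cy"]])/k["fx"];s=d.copy()
    for _ in range(5): s=d/(1+k["k1"]*(s@s))
    W=k["world_from_camera"];v=W[:3,:3]@np.r_[s,1];o=W[:3,3];return (o+v*(z-o[2])/v[2])[:2]
def w(p,L):  # local xyz -> world for pose (x,y,yaw)
    c,s=np.cos(p[2]),np.sin(p[2]);L=np.atleast_2d(np.array(L,float))
    return np.c_[p[0]+c*L[:,0]-s*L[:,1],p[1]+s*L[:,0]+c*L[:,1],L[:,2]]
def cen(m): ys,xs=np.nonzero(m);return np.array([xs.mean(),ys.mean()])
TH=np.array([[35,-60],[35,0],[-35,-60],[-35,0]])
def go(target,yaw):
    o=get_obs();A=R.from_euler('xyz',o['tcp_rot']);B=R.from_euler('xyz',[np.pi,0,yaw])
    return np.round(A.inv().apply(np.array(target)-o['tool_pos'])/120,4),np.round((A.inv()*B).as_rotvec()/(2*np.pi),4)
E
python3 - <<'E'
from h import *
M={}
for c in("scene","top"):
    optics.capture(c)
    for n in("box","lid_bar","tray","peg0","pin"):
        r=finder.silhouettes(n,c);M[c,n]=r
        print(c,n,[(round(d['confidence'],2),np.round(d['box']).tolist(),int(d['region'].sum()),cen(d['region']).round(1).tolist()) for d in r])
import pickle;pickle.dump(M,open("m.pkl","wb"))
for n,z in(("lid_eye",83),("lid_bar",79),("lid_hinge",75)):
    for c in("scene","top"): print(n,c,[ray(d['uv'],c,z).round(1).tolist() for d in finder.pinpoint(n,c)[:1]])
E
python3 - <<'E'
import cv2
a=cv2.imread("pics/top0.png");b=cv2.imread("pics/scene0.png")
f=lambda i,x,y:cv2.resize(i[y:y+100,x:x+130],(520,400) if 0 else (400,300),interpolation=cv2.INTER_CUBIC)
import numpy as np
cv2.imwrite("pics/crop0.png",np.vstack([np.hstack([f(a,345,215),f(a,190,205)]),np.hstack([f(b,210,135),f(b,330,220)])]))
E
```

```text
scene box [(0.78, [223.0, 149.0, 328.0, 242.0], 5949, [273.9, 191.3])]
scene lid_bar [(0.74, [221.0, 147.0, 322.0, 217.0], 4112, [273.3, 180.7]), (0.44, [218.0, 146.0, 329.0, 237.0], 6015, [274.6, 190.8])]
scene tray [(0.94, [349.0, 245.0, 430.0, 314.0], 2801, [390.0, 278.7])]
scene peg0 [(0.43, [222.0, 147.0, 328.0, 239.0], 6155, [274.3, 190.4])]
scene pin [(0.71, [376.0, 246.0, 382.0, 258.0], 59, [377.4, 250.6]), (0.65, [220.0, 144.0, 326.0, 238.0], 6075, [274.3, 190.6])]
top box [(0.64, [358.0, 220.0, 457.0, 309.0], 6806, [408.3, 262.6])]
top lid_bar [(0.85, [361.0, 220.0, 463.0, 312.0], 6517, [409.6, 261.7])]
top tray [(0.77, [218.0, 226.0, 285.0, 283.0], 2809, [249.9, 251.9])]
top peg0 []
top pin [(0.54, [221.0, 243.0, 230.0, 255.0], 52, [226.3, 250.2])]
lid_eye scene [[455.2, -152.9]]
lid_eye top [[460.2, -154.3]]
lid_bar scene [[419.6, -280.8]]
lid_bar top [[422.0, -281.8]]
lid_hinge scene [[624.2, -242.7]]
lid_hinge top [[646.1, -243.9]]
```

View pics/crop0.png

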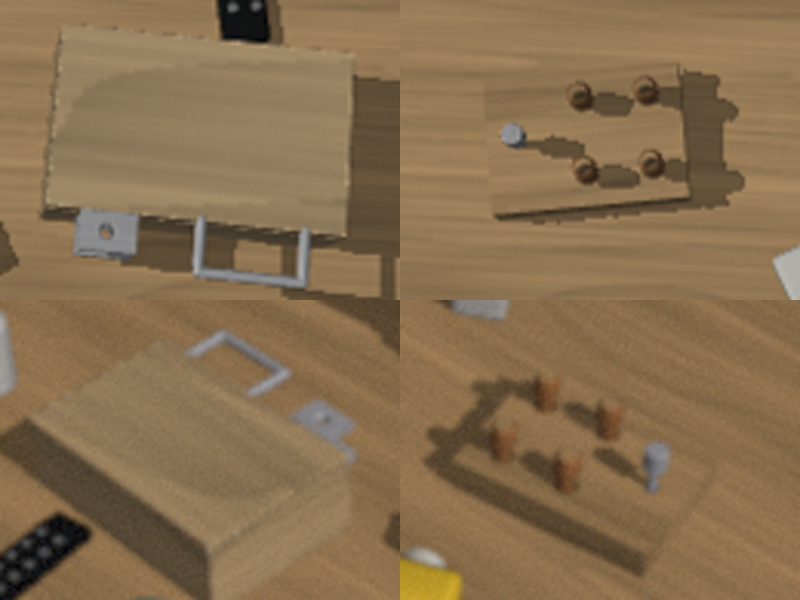

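```bash
cat > f0.py <<'E'
from h import *
f=lambda ox,oy,P:np.array([[ox+(x+.5)/(400/130)-.5,oy+(y+.5)/3-.5] for x,y in P])
BL=[[85,130,83],[85,-130,83],[-85,-130,83],[-85,130,83],[-103,75,83],[-130,-5,79],[-130,-95,79]]
bt=f(345,215,[(62,27),(354,54),(346,236),(43,208),(106,231),(201,274),(304,285)])
bs=f(210,135,[(208,245),(30,120),(163,45),(350,160),(323,119),(287,73),(223,33)])
TL=[[35,0,67],[35,-60,67],[-35,0,67],[-35,-60,67],[0,60,76]]
tt=f(190,205,[(181,95),(245,89),(185,169),(252,162),(112,132)])
TS=[[35,0,56],[35,-60,56],[-35,0,56],[-35,-60,56],[0,60,67]]
ts=f(330,220,[(169,168),(103,140),(209,118),(147,92),(256,156)])
for nm,A,ua,B,ub,x0 in(("box",BL,bt,BL,bs,[550,-230,-.1]),("tray",TL,tt,TS,ts,[550,180,.05])):
    g=lambda p,s=(1,1):np.r_[s[0]*(proj(w(p,A),"top")-ua).ravel(),s[1]*(proj(w(p,B),"scene")-ub).ravel()]
    for s in((1,1),(1,0),(0,1)):
        r=least_squares(g,x0,args=(s,),loss='soft_l1',x_scale=[10,10,.05]);print(nm,s,r.x.round(4),r.cost.round(2))
        if s==(1,1): print(g(r.x).reshape(-1,2).round(1).tolist())
E
python3 f0.py
```

```text
box (1, 1) [ 5.501570e+02 -2.368143e+02 -4.980000e-02] 9.99
[[-0.3, -0.5], [-0.4, -0.5], [-0.5, 0.5], [0.8, 0.3], [0.3, 1.3], [-1.5, 0.2], [-1.1, -0.1], [0.4, -1.0], [-1.2, -2.1], [0.4, -1.6], [-0.3, -1.5], [-0.5, 0.7], [-1.0, 1.3], [-0.3, 2.0]]
box (1, 0) [ 5.505686e+02 -2.378639e+02 -4.970000e-02] 2.61
box (0, 1) [ 5.514370e+02 -2.338858e+02 -4.780000e-02] 6.22
tray (1, 1) [5.596619e+02 2.066264e+02 1.419000e-01] 13.19
[[-1.7, -0.7], [-0.8, -0.7], [-1.3, -0.6], [-1.2, -0.3], [-0.8, 0.6], [-1.0, -2.6], [-0.3, -3.2], [-0.1, -2.9], [-0.4, -3.7], [-0.4, -0.2]]
tray (1, 0) [5.589909e+02 2.034154e+02 1.291000e-01] 0.71
tray (0, 1) [5.656928e+02 2.128916e+02 1.736000e-01] 2.21
```

```bash
cat >> h.py <<'E'
import json,os
def state():
    return json.load(open("cmd.json")) if os.path.exists("cmd.json") else dict(p=[195.634,-487.209,226.741],yaw=.3818)
def plan(wps,grip=None,step=55,sync=False):
    """wps: list of (xyz,yaw[,step]); prints calls of 8 rows, tracks the commanded pose (tool down)."""
    s=state();p=np.array(s["p"]);yaw=s["yaw"]
    if sync: o=get_obs();p=np.array(o["tool_pos"]);yaw=o["tcp_rot"][2]
    rows=[]
    q,qy=p.copy(),yaw
    for wp in wps:
        t,ty=np.array(wp[0],float),wp[1];st=wp[2] if len(wp)>2 else step
        n=max(1,int(np.ceil(max(np.linalg.norm(t-q)/st,abs(ty-qy)/.17))))
        rows+=[(q+(t-q)*k/n,qy+(ty-qy)*k/n) for k in range(1,n+1)];q,qy=t,ty
    rows.append(rows[-1])
    while rows:
        A=R.from_euler('xyz',[np.pi,0,yaw]);off=[];rot=[]
        while rows and len(off)<8:
            d=np.round(A.inv().apply(rows[0][0]-p)/120,3)
            if abs(d).max()>1: break
            off.append(d.tolist());rot.append([0,0,round(-(rows[0][1]-yaw)/(2*np.pi),3)]);rows.pop(0)
        p=p+A.apply(np.array(off[-1])*120);yaw-=rot[-1][2]*2*np.pi
        print('"offset":',json.dumps(off),'"delta_rot":',json.dumps(rot))
    json.dump(dict(p=p.tolist(),yaw=yaw),open("cmd.json","w"));print("end",p.round(1),round(yaw,4))
def chk():
    o=get_obs();s=state();print("t",round(o["time"],2),"pos",np.round(o["tool_pos"],1),"err",np.round(np.array(o["tool_pos"])-s["p"],1),"rot",np.round(o["tcp_rot"],3),"F",np.round(o["contact_force"],1),"w",round(o["grip_width"],1),"ff",round(o["finger_force"],1))
BOX=np.array([550.5,-237,-.049]);YAW=BOX[2]+np.pi/2
def bar(th): return w(BOX,[85-215*np.cos(th)+4*np.sin(th),-50,75+215*np.sin(th)+4*np.cos(th)])[0]
E
python3 - <<'E'
from h import *
b=bar(0);print(b)
plan([(b+[0,0,90],YAW),(b+[0,0,-18],YAW,30)])
E
```

```text
[ 418.20701407 -280.57253576   79.        ]
"offset": [[0.338, -0.13, 0.069], [0.675, -0.259, 0.137]] "delta_rot": [[0, 0, -0.026], [0, 0, -0.052]]
"offset": [[0.361, -0.014, 0.069], [0.723, -0.029, 0.138]] "delta_rot": [[0, 0, -0.026], [0, 0, -0.052]]
"offset": [[0.346, 0.102, 0.069], [0.693, 0.205, 0.137]] "delta_rot": [[0, 0, -0.026], [0, 0, -0.052]]
"offset": [[0.296, 0.208, 0.069], [0.296, 0.208, 0.294], [0.296, 0.208, 0.519], [0.296, 0.208, 0.744], [0.296, 0.208, 0.969], [0.296, 0.208, 0.969]] "delta_rot": [[0, 0, -0.025], [0, 0, -0.025], [0, 0, -0.025], [0, 0, -0.025], [0, 0, -0.025], [0, 0, -0.025]]
end [ 418.2 -280.6   61. ] 1.5191
```

>>> send_rows(offset=[[0.338, -0.13, 0.069], [0.675, -0.259, 0.137], [0.675, -0.259, 0.137]], delta_rot=[[0, 0, -0.026], [0, 0, -0.052], [0, 0, -0.052]], grip=0.39)

```text
time: 2.28
tool_pos: [260.6, -426.2, 209.9]
tcp_rot: [-3.14, -0.001, 0.713]
contact_force: [0.1, -0.2, -0.8]
grip_width: 66.5
finger_force: 0.0
```

>>> send_rows(offset=[[0.361, -0.014, 0.069], [0.723, -0.029, 0.138], [0.723, -0.029, 0.138]], delta_rot=[[0, 0, -0.026], [0, 0, -0.052], [0, 0, -0.052]])

```text
time: 2.65
tool_pos: [323.8, -367.9, 193.4]
tcp_rot: [-3.141, -0.0, 1.038]
contact_force: [-1.0, -0.3, -0.3]
grip_width: 37.8
finger_force: 0.0
```

>>> send_rows(offset=[[0.346, 0.102, 0.069], [0.693, 0.205, 0.137], [0.693, 0.205, 0.137]], delta_rot=[[0, 0, -0.026], [0, 0, -0.052], [0, 0, -0.052]])

```text
time: 3.02
tool_pos: [387.1, -309.6, 177.1]
tcp_rot: [-3.141, -0.0, 1.363]
contact_force: [-0.2, -0.3, -0.3]
grip_width: 35.5
finger_force: 0.0
```

>>> send_rows(offset=[[0.296, 0.208, 0.069], [0.296, 0.208, 0.069]], delta_rot=[[0, 0, -0.025], [0, 0, -0.025]])

```text
time: 3.28
tool_pos: [418.5, -280.8, 168.9]
tcp_rot: [-3.141, 0.0, 1.518]
contact_force: [-0.5, -0.5, -0.2]
grip_width: 35.8
finger_force: 0.0
```

>>> send_rows(offset=[[0, 0, 0.225], [0, 0, 0.45], [0, 0, 0.675], [0, 0, 0.9], [0, 0, 0.9]], delta_rot=[[0, 0, 0], [0, 0, 0], [0, 0, 0], [0, 0, 0], [0, 0, 0]])

```text
time: 3.9
tool_pos: [416.4, -281.5, 59.9]
tcp_rot: [-3.139, -0.002, 1.515]
contact_force: [-0.2, 0.3, -0.1]
grip_width: 35.6
finger_force: 0.0
```

>>> send_rows(offset=[[0, 0, 0], [0, 0, 0], [0, 0, 0], [0, 0, 0], [0, 0, 0], [0, 0, 0]], delta_rot=[[0, 0, 0], [0, 0, 0], [0, 0, 0], [0, 0, 0], [0, 0, 0], [0, 0, 0]], grip=0.0)

```text
time: 4.65
tool_pos: [420.3, -281.3, 62.1]
tcp_rot: [3.137, 0.002, 1.519]
contact_force: [5.1, 0.8, 0.0]
grip_width: 8.9
finger_force: 30.0
```

Run:
```python
from h import *
chk();im=optics.capture("scene");cv2.imwrite("pics/s1.png",cv2.resize(im[80:260,180:420,::-1],(800,600)))
```

```text
t 4.65 pos [ 420.3 -281.3   62.1] err [ 2.  -0.8  1.1] rot [3.137e+00 2.000e-03 1.519e+00] F [5.1 0.8 0. ] w 8.9 ff 30.0
```

View pics/s1.png

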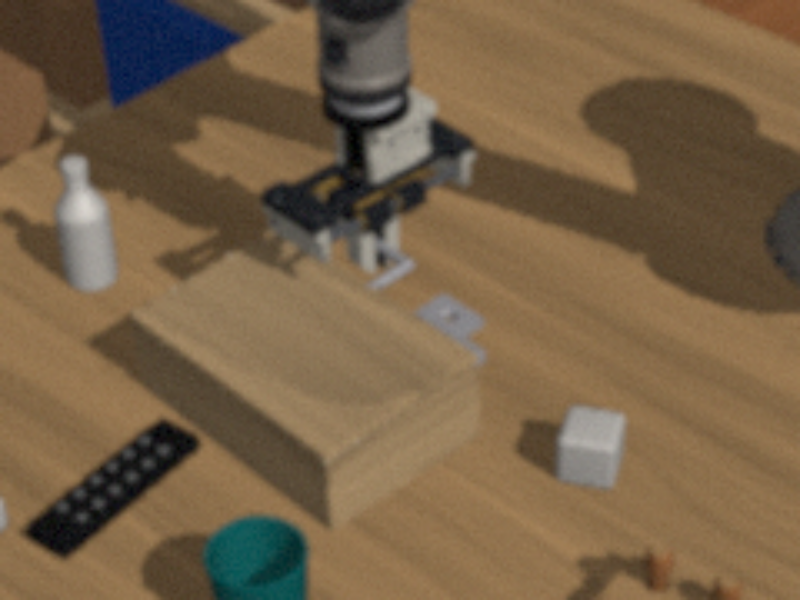

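```bash
sed -i 's/BOX=np.array(\[550.5/BOX=np.array([552.5/' h.py
python3 - <<'E'
from h import *
plan([(bar(t)+[0,0,-18],state()["yaw"],40) for t in np.linspace(0.08,1.63,22)])
E
```

```text
"offset": [[0.001, 0.025, -0.143], [0.001, 0.043, -0.274], [0.001, 0.07, -0.403], [0.001, 0.107, -0.53], [0.001, 0.154, -0.654], [0.001, 0.209, -0.774], [0.001, 0.273, -0.89]] "delta_rot": [[0, 0, -0.0], [0, 0, -0.0], [0, 0, -0.0], [0, 0, -0.0], [0, 0, -0.0], [0, 0, -0.0], [0, 0, -0.0]]
"offset": [[0.001, 0.072, -0.111], [0.001, 0.152, -0.216], [0.001, 0.24, -0.315], [0.001, 0.335, -0.407], [0.002, 0.436, -0.492], [0.002, 0.544, -0.569], [0.002, 0.656, -0.638], [0.003, 0.774, -0.699]] "delta_rot": [[0, 0, -0.0], [0, 0, -0.0], [0, 0, -0.0], [0, 0, -0.0], [0, 0, -0.0], [0, 0, -0.0], [0, 0, -0.0], [0, 0, -0.0]]
"offset": [[-0.0, 0.122, -0.051], [0.0, 0.247, -0.094], [0.001, 0.375, -0.127], [0.001, 0.505, -0.151], [0.001, 0.636, -0.165], [0.002, 0.768, -0.169], [0.002, 0.901, -0.164], [0.002, 0.901, -0.164]] "delta_rot": [[0, 0, -0.0], [0, 0, -0.0], [0, 0, -0.0], [0, 0, -0.0], [0, 0, -0.0], [0, 0, -0.0], [0, 0, -0.0], [0, 0, -0.0]]
end [ 651.7 -291.9  271.4] 1.5191
```

>>> send_rows(offset=[[0.001, 0.025, -0.143], [0.001, 0.043, -0.274], [0.001, 0.07, -0.403], [0.001, 0.107, -0.53], [0.001, 0.154, -0.654], [0.001, 0.209, -0.774], [0.001, 0.273, -0.89]], delta_rot=[[0, 0, 0], [0, 0, 0], [0, 0, 0], [0, 0, 0], [0, 0, 0], [0, 0, 0], [0, 0, 0]])

```text
time: 5.58
tool_pos: [456.5, -283.4, 168.0]
tcp_rot: [3.13, 0.003, 1.519]
contact_force: [29.0, -7.2, -24.6]
grip_width: 8.9
finger_force: 30.0
```

>>> send_rows(offset=[[0.001, 0.072, -0.111], [0.001, 0.152, -0.216], [0.001, 0.24, -0.315], [0.001, 0.335, -0.407], [0.002, 0.436, -0.492], [0.002, 0.544, -0.569], [0.002, 0.656, -0.638], [0.003, 0.774, -0.699]], delta_rot=[[0, 0, 0], [0, 0, 0], [0, 0, 0], [0, 0, 0], [0, 0, 0], [0, 0, 0], [0, 0, 0], [0, 0, 0]])

```text
time: 6.58
tool_pos: [544.3, -288.1, 245.9]
tcp_rot: [-3.137, -0.0, 1.518]
contact_force: [8.9, -13.5, -31.3]
grip_width: 9.0
finger_force: 30.0
```

>>> send_rows(offset=[[0, 0.122, -0.051], [0, 0.247, -0.094], [0.001, 0.375, -0.127], [0.001, 0.505, -0.151], [0.001, 0.636, -0.165], [0.002, 0.768, -0.169], [0.002, 0.901, -0.164], [0.002, 0.901, -0.164]], delta_rot=[[0, 0, 0], [0, 0, 0], [0, 0, 0], [0, 0, 0], [0, 0, 0], [0, 0, 0], [0, 0, 0], [0, 0, 0]])

```text
time: 7.58
tool_pos: [648.8, -294.4, 267.4]
tcp_rot: [-3.131, 0.001, 1.516]
contact_force: [-7.5, -8.7, -12.4]
grip_width: 8.8
finger_force: 30.0
```

Run:
```python
from h import *
chk();im=optics.capture("scene");cv2.imwrite("pics/s2.png",cv2.resize(im[60:300,160:480,::-1],(800,600)))
```

```text
t 7.58 pos [ 648.8 -294.4  267.4] err [-2.9 -2.5 -4. ] rot [-3.131e+00  1.000e-03  1.516e+00] F [ -7.5  -8.7 -12.4] w 8.8 ff 30.0
```

View pics/s2.png

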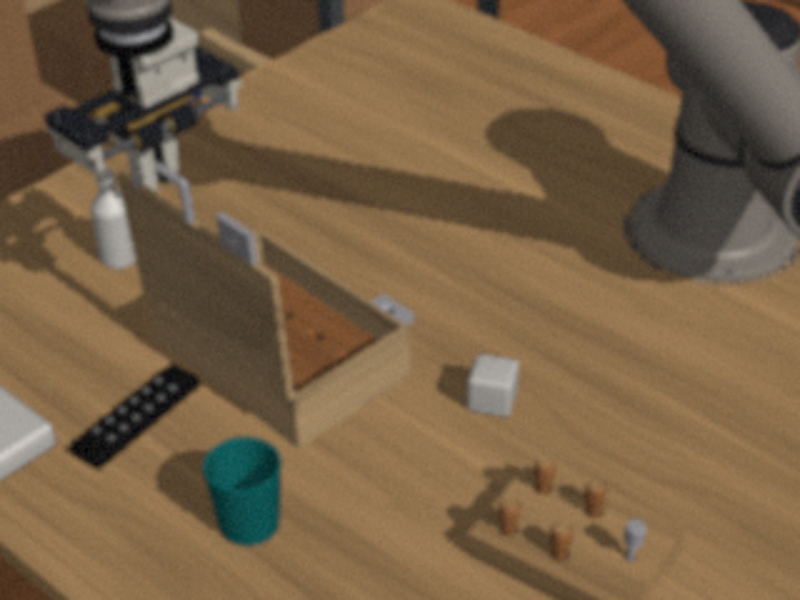

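Run:
```python
from h import *
s=state();y=s["yaw"]
plan([(np.array(s["p"])+[10,0,0],y,5)])
s=state();p=np.array(s["p"])
plan([(p+[-8,0,0],y)]); p=p+[-8,0,0]
plan([(p+[0,0,60],y,40),([400,-20,300],y)])
```

```text
"offset": [[0.002, 0.042, 0.0], [0.004, 0.083, 0.0], [0.004, 0.083, 0.0]] "delta_rot": [[0, 0, -0.0], [0, 0, -0.0], [0, 0, -0.0]]
end [ 661.7 -292.   271.4] 1.5191
"offset": [[-0.003, -0.067, -0.0], [-0.003, -0.067, -0.0]] "delta_rot": [[0, 0, -0.0], [0, 0, -0.0]]
end [ 653.6 -291.9  271.4] 1.5191
"offset": [[-0.0, 0.0, -0.25], [-0.0, 0.0, -0.5], [0.307, -0.318, -0.463], [0.615, -0.636, -0.425], [0.923, -0.955, -0.388]] "delta_rot": [[0, 0, -0.0], [0, 0, -0.0], [0, 0, -0.0], [0, 0, -0.0], [0, 0, -0.0]]
"offset": [[0.307, -0.318, 0.037], [0.615, -0.636, 0.075], [0.923, -0.955, 0.112]] "delta_rot": [[0, 0, -0.0], [0, 0, -0.0], [0, 0, -0.0]]
"offset": [[0.308, -0.318, 0.038], [0.308, -0.318, 0.038]] "delta_rot": [[0, 0, -0.0], [0, 0, -0.0]]
end [400.  -19.9 299.9] 1.5191
```

>>> send_rows(offset=[[0.002, 0.042, 0.0], [0.004, 0.083, 0.0], [0.004, 0.083, 0.0]], delta_rot=[[0, 0, 0], [0, 0, 0], [0, 0, 0]])

```text
time: 8.0
tool_pos: [648.9, -294.5, 267.2]
tcp_rot: [-3.107, -0.002, 1.511]
contact_force: [-49.3, -2.9, -3.3]
grip_width: 8.8
finger_force: 30.0
```

>>> send_rows(offset=[[-0.003, -0.067, 0], [-0.003, -0.067, 0], [-0.003, -0.067, 0], [-0.003, -0.067, 0]], delta_rot=[[0, 0, 0], [0, 0, 0], [0, 0, 0], [0, 0, 0]], grip=0.39)

```text
time: 8.5
tool_pos: [654.2, -291.5, 271.7]
tcp_rot: [3.141, 0.0, 1.52]
contact_force: [-1.4, -0.5, -0.2]
grip_width: 35.7
finger_force: 0.0
```

>>> send_rows(offset=[[0, 0, -0.25], [0, 0, -0.5], [0.307, -0.318, -0.463], [0.615, -0.636, -0.425], [0.923, -0.955, -0.388]], delta_rot=[[0, 0, 0], [0, 0, 0], [0, 0, 0], [0, 0, 0], [0, 0, 0]])

```text
time: 9.12
tool_pos: [544.0, -173.9, 317.8]
tcp_rot: [3.141, 0.0, 1.519]
contact_force: [-0.3, -0.9, 0.7]
grip_width: 35.4
finger_force: 0.0
```

>>> send_rows(offset=[[0.307, -0.318, 0.037], [0.615, -0.636, 0.075], [0.923, -0.955, 0.112]], delta_rot=[[0, 0, 0], [0, 0, 0], [0, 0, 0]])

```text
time: 9.5
tool_pos: [435.2, -57.4, 304.7]
tcp_rot: [3.14, 0.0, 1.52]
contact_force: [0.9, 0.4, 1.0]
grip_width: 36.1
finger_force: 0.0
```

>>> send_rows(offset=[[0.308, -0.318, 0.038], [0.308, -0.318, 0.038]], delta_rot=[[0, 0, 0], [0, 0, 0]])

```text
time: 9.75
tool_pos: [398.2, -17.8, 300.5]
tcp_rot: [3.141, -0.0, 1.522]
contact_force: [0.7, -0.5, 0.1]
grip_width: 35.6
finger_force: 0.0
```

Run:
```python
from h import *
chk()
a=optics.capture("top")[:,:,::-1];cv2.imwrite("pics/top3.png",a)
for n in ("hole0","hole1","hole2","hole3","box_eye","lid_eye","lid_bar"):
    print(n,[(round(d['confidence'],2),np.round(d['uv'],1).tolist()) for d in finder.pinpoint(n,"top")])
b=optics.capture("scene")[:,:,::-1];cv2.imwrite("pics/scene3.png",b)
for n in ("hole0","hole1","hole2","hole3","box_eye","lid_eye","lid_bar"):
    print(n,[(round(d['confidence'],2),np.round(d['uv'],1).tolist()) for d in finder.pinpoint(n,"scene")])
f=lambda i,x,y:cv2.resize(i[y:y+100,x:x+130],(400,300),interpolation=cv2.INTER_CUBIC)
cv2.imwrite("pics/crop3.png",np.vstack([np.hstack([f(a,345,210),f(a,190,205)]),np.hstack([f(b,230,125),f(b,330,220)])]))
```

```text
t 9.75 pos [398.2 -17.8 300.5] err [-1.8  2.2  0.5] rot [ 3.141 -0.     1.522] F [ 0.7 -0.5  0.1] w 35.6 ff 0.0
hole0 [(0.93, [433.5, 279.3]), (0.72, [396.8, 269.4]), (0.62, [415.9, 273.6]), (0.58, [375.5, 269.4])]
hole1 [(0.93, [433.5, 279.3]), (0.72, [396.8, 269.4]), (0.62, [415.9, 273.6]), (0.58, [375.5, 269.4])]
hole2 [(0.93, [433.5, 279.3]), (0.72, [396.8, 269.4]), (0.62, [415.9, 273.6]), (0.58, [375.5, 269.4])]
hole3 [(0.93, [433.5, 279.3]), (0.72, [396.8, 269.4]), (0.62, [415.9, 273.6]), (0.58, [375.5, 269.4])]
box_eye [(0.89, [376.3, 293.0])]
lid_eye [(0.87, [393.0, 200.7])]
lid_bar [(0.74, [447.7, 203.4]), (0.63, [432.8, 274.8]), (0.56, [418.3, 274.1])]
hole0 [(0.84, [272.9, 185.9]), (0.77, [300.6, 204.2]), (0.61, [259.0, 175.1]), (0.61, [287.0, 193.0])]
hole1 [(0.84, [272.9, 185.9]), (0.77, [300.6, 204.2]), (0.61, [259.0, 175.1]), (0.61, [287.0, 193.0])]
hole2 [(0.84, [272.9, 185.9]), (0.77, [300.6, 204.2]), (0.61, [259.0, 175.1]), (0.61, [287.0, 193.0])]
hole3 [(0.84, [272.9, 185.9]), (0.77, [300.6, 204.2]), (0.61, [259.0, 175.1]), (0.61, [287.0, 193.0])]
box_eye [(0.58, [309.8, 183.0]), (0.46, [274.2, 185.5])]
lid_eye [(0.62, [285.3, 195.4])]
lid_bar [(0.94, [221.0, 127.6]), (0.44, [206.1, 163.0])]
```

View pics/crop3.png

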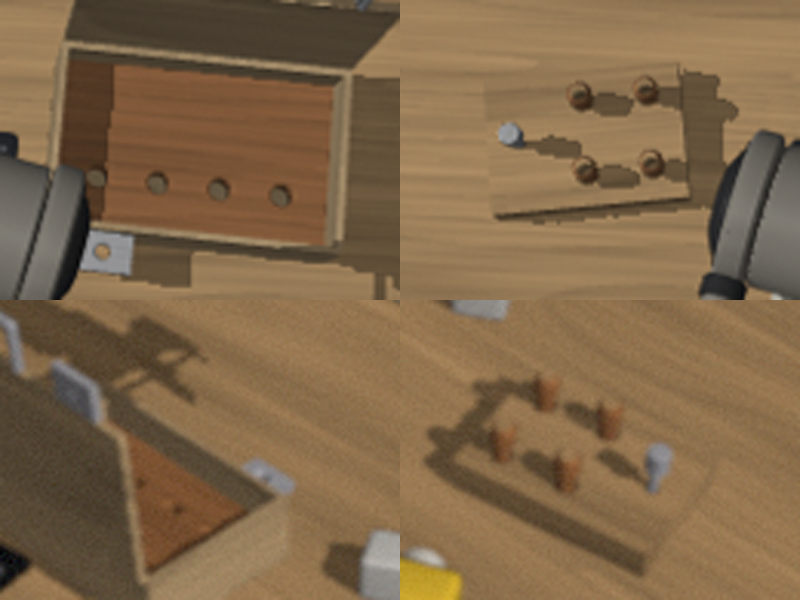

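```bash
cat > f1.py <<'E'
from h import *
f=lambda ox,oy,P:np.array([[ox+(x+.5)/(400/130)-.5,oy+(y+.5)/3-.5] for x,y in P])
A=[[-30,84,32],[-30,28,32],[-30,-28,32],[-30,-84,32],[-103,75,57]]
ua=f(345,210,[(97,177),(157,183),(219,189),(281,196),(101,251)])
g=lambda p:(proj(w(p,A),"top")-ua).ravel()
r=least_squares(g,[550,-230,-.1],x_scale=[10,10,.05]);print("box",r.x.round(4),g(r.x).round(2))
us=np.array([[300.6,204.2],[287,193],[272.9,185.9],[259,175.1]])
g2=lambda p:np.r_[g(p),(proj(w(p,A[:4]),"scene")-us).ravel()]
r=least_squares(g2,[550,-230,-.1],x_scale=[10,10,.05]);print("both",r.x.round(4),g2(r.x).round(2))
E
python3 f1.py
cat > tr.py <<'E'
from h import *
def centres(c,roi):
    im=optics.capture(c)[:,:,::-1].copy();x,y,W,H=roi;s=cv2.resize(im[y:y+H,x:x+W],None,fx=4,fy=4,interpolation=cv2.INTER_CUBIC)
    lab=cv2.cvtColor(s,cv2.COLOR_BGR2HSV).astype(int)
    return s,lab
if __name__=="__main__":
    for c,roi in(("top",(200,210,100,85)),("scene",(340,230,110,95))):
        s,hsv=centres(c,roi)
        for p in([(452-0,0)] if 0 else []): pass
        m=((hsv[...,0]<13)&(hsv[...,1]>95)&(hsv[...,2]>30)).astype(np.uint8)
        n,l,st,ce=cv2.connectedComponentsWithStats(m)
        print(c,[(int(st[i,4]),((ce[i]+.5)/4-.5+roi[:2]).round(1).tolist()) for i in range(1,n) if st[i,4]>60])
E
python3 tr.py
```

```text
box [ 5.505357e+02 -2.360918e+02 -6.340000e-02] [-0.36 -0.31  0.14 -0.09  0.04  0.13 -0.01  0.03  0.19  0.23]
both [ 5.507053e+02 -2.342329e+02 -4.600000e-02] [-0.88  0.13 -0.35  0.01 -0.43 -0.11 -0.46 -0.56  0.12  0.68 -1.82 -2.05
 -1.38  0.24  0.   -1.26  1.61  1.23]
top []
scene [(62, [376.3, 254.9]), (62, [361.2, 266.0])]
```

```bash
sed -i 's/^BOX=.*$/BOX=np.array([552,-236.5,-.057]);YAW=BOX[2]+np.pi\/2;TRAY=np.array([560.5,203.4,.129])/' h.py
cat >> h.py <<'E'
HOLE=w(BOX,[[-30,y,40] for y in(-84,-28,28,84)])
PEG=w(TRAY,[[35,-60,40],[35,0,40],[-35,-60,40],[-35,0,40]])
E
python3 - <<'E'
from h import *
print(PEG.round(1),HOLE.round(1))
p=PEG[0];plan([(p+[0,0,130],YAW),(p+[0,0,60],YAW),(p,YAW,25)])
E
```

```text
[[602.9 148.4  40. ]
 [595.2 207.9  40. ]
 [533.5 139.4  40. ]
 [525.8 198.9  40. ]] [[ 517.3 -318.7   40. ]
 [ 520.5 -262.7   40. ]
 [ 523.6 -206.8   40. ]
 [ 526.8 -150.9   40. ]]
"offset": [[0.248, 0.269, 0.18], [0.496, 0.539, 0.361], [0.744, 0.808, 0.541]] "delta_rot": [[0, 0, 0.0], [0, 0, 0.0], [0, 0, 0.0]]
"offset": [[0.248, 0.27, 0.181], [0.496, 0.539, 0.361], [0.744, 0.808, 0.542], [0.744, 0.808, 0.834]] "delta_rot": [[0, 0, 0.001], [0, 0, 0.001], [0, 0, 0.001], [0, 0, 0.001]]
"offset": [[0.0, 0.0, 0.291], [0.0, 0.0, 0.458], [0.0, 0.0, 0.625], [0.0, 0.0, 0.791], [0.0, 0.0, 0.791]] "delta_rot": [[0, 0, -0.0], [0, 0, -0.0], [0, 0, -0.0], [0, 0, -0.0], [0, 0, -0.0]]
end [602.9 148.4  40. ] 1.5128
```

>>> send_rows(offset=[[0.248, 0.269, 0.18], [0.496, 0.539, 0.361], [0.744, 0.808, 0.541]], delta_rot=[[0, 0, 0], [0, 0, 0], [0, 0, 0]], grip=0.45)

```text
time: 11.02
tool_pos: [502.5, 65.1, 234.4]
tcp_rot: [3.141, 0.0, 1.519]
contact_force: [0.4, -0.1, 0.3]
grip_width: 41.6
finger_force: 0.0
```

>>> send_rows(offset=[[0.248, 0.27, 0.181], [0.496, 0.539, 0.361], [0.744, 0.808, 0.542], [0.744, 0.808, 0.834]], delta_rot=[[0, 0, 0.001], [0, 0, 0.001], [0, 0, 0.001], [0, 0, 0.001]])

```text
time: 11.52
tool_pos: [605.2, 150.4, 134.1]
tcp_rot: [3.138, -0.001, 1.515]
contact_force: [-0.2, 0.2, -1.4]
grip_width: 41.1
finger_force: 0.0
```

>>> send_rows(offset=[[0, 0, 0.291], [0, 0, 0.458], [0, 0, 0.625], [0, 0, 0.791], [0, 0, 0.791]], delta_rot=[[0, 0, 0], [0, 0, 0], [0, 0, 0], [0, 0, 0], [0, 0, 0]])

```text
time: 12.15
tool_pos: [601.7, 148.2, 38.3]
tcp_rot: [-3.138, 0.001, 1.513]
contact_force: [0.2, -0.5, 0.2]
grip_width: 41.4
finger_force: 0.0
```

>>> send_rows(offset=[[0, 0, 0], [0, 0, 0], [0, 0, 0], [0, 0, 0], [0, 0, 0]], delta_rot=[[0, 0, 0], [0, 0, 0], [0, 0, 0], [0, 0, 0], [0, 0, 0]], grip=0.0)

```text
time: 12.78
tool_pos: [603.5, 148.4, 40.8]
tcp_rot: [3.14, -0.0, 1.513]
contact_force: [-0.4, 0.2, 6.1]
grip_width: 20.9
finger_force: 30.0
```

Run:
```python
from h import *
chk();im=optics.capture("scene");cv2.imwrite("pics/s4.png",cv2.resize(im[150:330,280:520,::-1],(800,600)))
```

```text
t 12.78 pos [603.5 148.4  40.8] err [0.6 0.1 0.8] rot [ 3.14  -0.     1.513] F [-0.4  0.2  6.1] w 20.9 ff 30.0
```

View pics/s4.png

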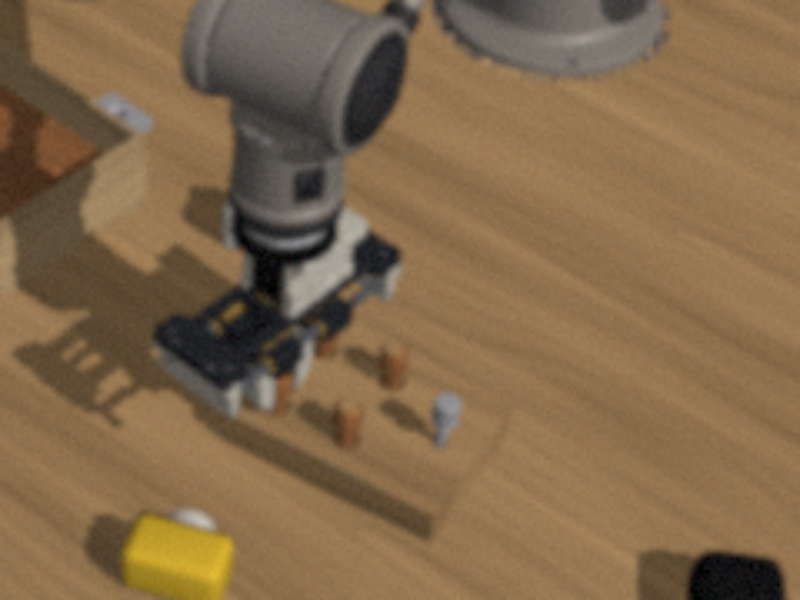

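```bash
cat >> h.py <<'E'
VIA=np.array([490,-20,175.])
def place(h):
    t=HOLE[h];s=np.array(state()["p"])
    plan([([s[0],s[1],150],YAW,45),(VIA,YAW),(t+[0,0,135],YAW),(t+[0,0,34],YAW,40),(t,YAW,8)])
E
python3 - <<'E'
from h import *
place(0)
E
```

```text
"offset": [[0.0, 0.0, -0.305], [0.0, 0.0, -0.611], [0.0, 0.0, -0.916], [-0.364, -0.214, -0.969]] "delta_rot": [[0, 0, -0.0], [0, 0, -0.0], [0, 0, -0.0], [0, 0, -0.0]]
"offset": [[-0.364, -0.215, -0.052], [-0.727, -0.429, -0.104]] "delta_rot": [[0, 0, -0.0], [0, 0, -0.0]]
"offset": [[-0.364, -0.215, -0.052], [-0.776, -0.153, -0.052]] "delta_rot": [[0, 0, -0.0], [0, 0, -0.0]]
"offset": [[-0.412, 0.062, 0.0], [-0.824, 0.124, 0.0]] "delta_rot": [[0, 0, -0.0], [0, 0, -0.0]]
"offset": [[-0.412, 0.062, 0.0], [-0.824, 0.124, 0.0]] "delta_rot": [[0, 0, -0.0], [0, 0, -0.0]]
"offset": [[-0.412, 0.061, 0.0], [-0.412, 0.061, 0.281], [-0.412, 0.061, 0.561], [-0.412, 0.061, 0.842], [-0.412, 0.061, 0.899], [-0.412, 0.061, 0.955]] "delta_rot": [[0, 0, -0.0], [0, 0, -0.0], [0, 0, -0.0], [0, 0, -0.0], [0, 0, -0.0], [0, 0, -0.0]]
"offset": [[0.0, 0.0, 0.057], [0.0, 0.0, 0.114], [0.0, 0.0, 0.17], [0.0, 0.0, 0.17]] "delta_rot": [[0, 0, -0.0], [0, 0, -0.0], [0, 0, -0.0], [0, 0, -0.0]]
end [ 517.2 -318.7   40. ] 1.5128
```

>>> send_rows(offset=[[0, 0, -0.305], [0, 0, -0.611], [0, 0, -0.916], [-0.364, -0.214, -0.969]], delta_rot=[[0, 0, 0], [0, 0, 0], [0, 0, 0], [0, 0, 0]])

```text
time: 13.32
tool_pos: [576.9, 107.5, 158.7]
tcp_rot: [3.135, -0.001, 1.516]
contact_force: [0.8, -1.2, -0.4]
grip_width: 20.8
finger_force: 30.0
```

>>> send_rows(offset=[[-0.364, -0.215, -0.052], [-0.727, -0.429, -0.104]], delta_rot=[[0, 0, 0], [0, 0, 0]])

```text
time: 13.58
tool_pos: [517.0, 21.1, 168.7]
tcp_rot: [-3.141, 0.0, 1.513]
contact_force: [-0.1, -0.4, 0.5]
grip_width: 20.5
finger_force: 30.0
```

>>> send_rows(offset=[[-0.364, -0.215, -0.052], [-0.776, -0.153, -0.052]], delta_rot=[[0, 0, 0], [0, 0, 0]])

```text
time: 13.82
tool_pos: [492.6, -70.3, 175.5]
tcp_rot: [-3.141, -0.0, 1.514]
contact_force: [1.1, -1.0, 0.1]
grip_width: 20.7
finger_force: 30.0
```

>>> send_rows(offset=[[-0.412, 0.062, 0.0], [-0.824, 0.124, 0.0]], delta_rot=[[0, 0, 0], [0, 0, 0]])

```text
time: 14.08
tool_pos: [503.4, -170.9, 175.0]
tcp_rot: [-3.141, -0.0, 1.513]
contact_force: [0.7, -0.3, -0.5]
grip_width: 20.6
finger_force: 30.0
```

>>> send_rows(offset=[[-0.412, 0.062, 0.0], [-0.824, 0.124, 0.0]], delta_rot=[[0, 0, 0], [0, 0, 0]])

```text
time: 14.32
tool_pos: [512.5, -270.4, 174.7]
tcp_rot: [-3.141, -0.0, 1.513]
contact_force: [0.5, 0.3, -0.6]
grip_width: 20.6
finger_force: 30.0
```

>>> send_rows(offset=[[-0.412, 0.061, 0.0], [-0.412, 0.061, 0.281], [-0.412, 0.061, 0.561], [-0.412, 0.061, 0.842], [-0.412, 0.061, 0.842], [-0.412, 0.061, 0.842]], delta_rot=[[0, 0, 0], [0, 0, 0], [0, 0, 0], [0, 0, 0], [0, 0, 0], [0, 0, 0]])

```text
time: 15.08
tool_pos: [517.8, -319.1, 75.1]
tcp_rot: [3.14, 0.001, 1.513]
contact_force: [0.3, -0.3, -0.5]
grip_width: 20.9
finger_force: 30.0
```

>>> send_rows(offset=[[0, 0, 0.056], [0, 0, 0.113]], delta_rot=[[0, 0, 0], [0, 0, 0]])

```text
time: 15.32
tool_pos: [517.8, -319.3, 61.3]
tcp_rot: [3.14, 0.002, 1.513]
contact_force: [0.3, -2.1, 0.2]
grip_width: 20.8
finger_force: 30.0
```

>>> send_rows(offset=[[0, 0, 0.06], [0, 0, 0.12], [0, 0, 0.17], [0, 0, 0.17]], delta_rot=[[0, 0, 0], [0, 0, 0], [0, 0, 0], [0, 0, 0]])

```text
time: 15.82
tool_pos: [517.9, -319.5, 40.7]
tcp_rot: [3.14, 0.002, 1.513]
contact_force: [0.5, -3.1, 4.9]
grip_width: 21.0
finger_force: 30.0
```

Run:
```python
from h import *
chk()
p=np.array(state()["p"]);plan([(p+[0,0,135],YAW,45),(VIA,YAW)])
```

```text
t 15.82 pos [ 517.9 -319.5   40.7] err [ 0.7 -0.8  0.7] rot [3.140e+00 2.000e-03 1.513e+00] F [ 0.5 -3.1  4.9] w 21.0 ff 30.0
"offset": [[0.0, 0.0, -0.375], [0.0, 0.0, -0.75]] "delta_rot": [[0, 0, -0.0], [0, 0, -0.0]]
"offset": [[0.0, 0.0, -0.375], [0.412, -0.062, -0.375], [0.824, -0.124, -0.375]] "delta_rot": [[0, 0, -0.0], [0, 0, -0.0], [0, 0, -0.0]]
"offset": [[0.412, -0.061, 0.0], [0.824, -0.123, 0.0]] "delta_rot": [[0, 0, -0.0], [0, 0, -0.0]]
"offset": [[0.412, -0.062, 0.0], [0.824, -0.124, 0.0], [0.824, -0.124, 0.0]] "delta_rot": [[0, 0, -0.0], [0, 0, -0.0], [0, 0, -0.0]]
end [490. -20. 175.] 1.5128
```

>>> send_rows(offset=[[0, 0, 0], [0, 0, 0], [0, 0, 0]], delta_rot=[[0, 0, 0], [0, 0, 0], [0, 0, 0]], grip=0.42)

```text
time: 16.2
tool_pos: [516.9, -318.2, 39.5]
tcp_rot: [-3.141, -0.001, 1.513]
contact_force: [0.3, 0.1, 0.3]
grip_width: 38.3
finger_force: 0.0
```

>>> send_rows(offset=[[0, 0, -0.375], [0, 0, -0.75]], delta_rot=[[0, 0, 0], [0, 0, 0]])

```text
time: 16.45
tool_pos: [516.8, -318.2, 130.3]
tcp_rot: [-3.14, -0.001, 1.513]
contact_force: [-0.4, -0.9, 0.5]
grip_width: 38.4
finger_force: 0.0
```

>>> send_rows(offset=[[0, 0, -0.375], [0.412, -0.062, -0.375], [0.824, -0.124, -0.375]], delta_rot=[[0, 0, 0], [0, 0, 0], [0, 0, 0]])

```text
time: 16.82
tool_pos: [507.8, -218.2, 175.3]
tcp_rot: [3.141, -0.0, 1.511]
contact_force: [0.3, 0.8, -0.8]
grip_width: 38.4
finger_force: 0.0
```

>>> send_rows(offset=[[0.412, -0.061, 0.0], [0.824, -0.123, 0.0]], delta_rot=[[0, 0, 0], [0, 0, 0]])

```text
time: 17.08
tool_pos: [498.6, -117.9, 174.9]
tcp_rot: [-3.141, -0.0, 1.513]
contact_force: [0.6, 0.4, -0.0]
grip_width: 38.3
finger_force: 0.0
```

>>> send_rows(offset=[[0.412, -0.062, 0.0], [0.824, -0.124, 0.0], [0.824, -0.124, 0.0]], delta_rot=[[0, 0, 0], [0, 0, 0], [0, 0, 0]])

```text
time: 17.45
tool_pos: [489.2, -17.0, 175.0]
tcp_rot: [-3.141, -0.001, 1.517]
contact_force: [0.9, -0.7, -0.1]
grip_width: 38.6
finger_force: 0.0
```

```bash
sed -i 's/^HOLE=\(.*\)$/HOLE=\1+[0,-1,0]/' h.py
cat > look.py <<'E'
from h import *
import sys
T0=np.array([559,203.4,.129])  # camera-frame pose of the tray in top0.png
Lc=np.array([[35,-60,67],[35,0,67],[-35,-60,67],[-35,0,67],[0,60,76]])
def look(view=None,idx=range(5)):
    ref=cv2.imread("pics/top0.png");im=optics.capture("top")[:,:,::-1].copy()
    for i in idx:
        u=proj(w(T0,Lc[i]),"top")[0];x,y=np.round(u).astype(int);h=6;S=18
        t=ref[y-h:y+h+1,x-h:x+h+1];r=cv2.matchTemplate(im[y-h-S:y+h+1+S,x-h-S:x+h+1+S],t,cv2.TM_CCOEFF_NORMED)
        _,v,_,l=cv2.minMaxLoc(r);print("peg",i,"score",round(v,2),"shift",(l[0]-S,l[1]-S))
    if view: cv2.imwrite(view,cv2.resize(im[160:340,160:480],(800,450)))
if __name__=="__main__":
    chk();look(sys.argv[1] if len(sys.argv)>1 else None)
E
python3 look.py pics/t5.png
```

```text
t 17.45 pos [489.2 -17.  175. ] err [-0.8  3.  -0.1] rot [-3.141e+00 -1.000e-03  1.517e+00] F [ 0.9 -0.7 -0.1] w 38.6 ff 0.0
peg 0 score 0.75 shift (13, -4)
peg 1 score 0.97 shift (0, 0)
peg 2 score 0.95 shift (0, 1)
peg 3 score 0.94 shift (0, 0)
peg 4 score 0.98 shift (-1, 0)
```

View pics/t5.png

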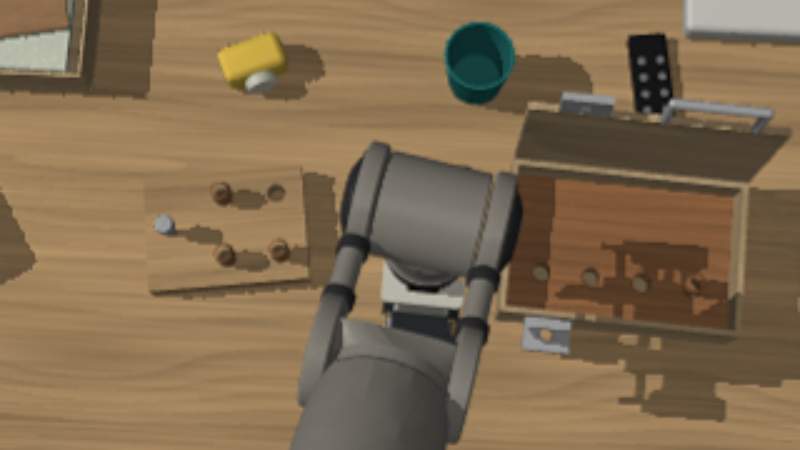

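```bash
cat >> h.py <<'E'
def pick(i):
    t=PEG[i];plan([(t+[0,0,125],YAW),(t+[0,0,40],YAW,50),(t,YAW,25)])
def place2(h,up=150):
    t=HOLE[h];s=np.array(state()["p"])
    plan([([s[0],s[1],up],YAW,50),(VIA,YAW),(t+[0,0,135],YAW)]);print("down");plan([(t+[0,0,34],YAW,50),(t+[0,0,34],YAW),(t,YAW,7)])
    print("back");plan([(t+[0,0,135],YAW,55),(VIA,YAW)])
E
python3 - <<'E'
from h import *
pick(2);print("place");place2(1)
E
```

```text
"offset": [[0.337, 0.071, 0.021], [0.673, 0.143, 0.042]] "delta_rot": [[0, 0, -0.0], [0, 0, -0.0]]
"offset": [[0.337, 0.071, 0.021], [0.674, 0.142, 0.042], [0.674, 0.142, 0.396], [0.674, 0.142, 0.75], [0.674, 0.142, 0.917]] "delta_rot": [[0, 0, -0.0], [0, 0, -0.0], [0, 0, -0.0], [0, 0, -0.0], [0, 0, -0.0]]
"offset": [[-0.0, 0.0, 0.166], [-0.0, 0.0, 0.166]] "delta_rot": [[0, 0, -0.0], [0, 0, -0.0]]
end [533.5 139.4  40. ] 1.5128
place
"offset": [[0.0, 0.0, -0.305], [0.0, 0.0, -0.611], [0.0, 0.0, -0.916], [-0.337, -0.071, -0.969]] "delta_rot": [[0, 0, -0.0], [0, 0, -0.0], [0, 0, -0.0], [0, 0, -0.0]]
"offset": [[-0.337, -0.071, -0.052], [-0.673, -0.143, -0.104]] "delta_rot": [[0, 0, -0.0], [0, 0, -0.0]]
"offset": [[-0.337, -0.071, -0.052], [-0.74, 0.004, -0.052]] "delta_rot": [[0, 0, -0.0], [0, 0, -0.0]]
"offset": [[-0.402, 0.074, 0.0], [-0.805, 0.148, 0.0]] "delta_rot": [[0, 0, -0.0], [0, 0, -0.0]]
"offset": [[-0.403, 0.074, 0.0], [-0.805, 0.148, 0.0], [-0.805, 0.148, 0.0]] "delta_rot": [[0, 0, -0.0], [0, 0, -0.0], [0, 0, -0.0]]
end [ 520.4 -263.7  175. ] 1.5128
down
"offset": [[-0.0, 
[... 162 characters left out ...]
-0.0], [0, 0, -0.0], [0, 0, -0.0], [0, 0, -0.0]]
"offset": [[-0.0, 0.0, 0.057], [-0.0, 0.0, 0.114], [-0.0, 0.0, 0.17], [-0.0, 0.0, 0.17]] "delta_rot": [[0, 0, -0.0], [0, 0, -0.0], [0, 0, -0.0], [0, 0, -0.0]]
end [ 520.4 -263.7   40. ] 1.5128
back
"offset": [[-0.0, 0.0, -0.375], [-0.0, 0.0, -0.75]] "delta_rot": [[0, 0, -0.0], [0, 0, -0.0]]
"offset": [[-0.0, 0.0, -0.375], [0.402, -0.074, -0.375], [0.805, -0.148, -0.375]] "delta_rot": [[0, 0, -0.0], [0, 0, -0.0], [0, 0, -0.0]]
"offset": [[0.403, -0.074, 0.0], [0.805, -0.148, 0.0]] "delta_rot": [[0, 0, -0.0], [0, 0, -0.0]]
"offset": [[0.403, -0.075, 0.0], [0.403, -0.075, 0.0]] "delta_rot": [[0, 0, -0.0], [0, 0, -0.0]]
end [490. -20. 175.] 1.5128
```

>>> send_rows(offset=[[0.337, 0.071, 0.021], [0.673, 0.143, 0.042]], delta_rot=[[0, 0, 0], [0, 0, 0]])

```text
time: 17.75
tool_pos: [512.5, 58.9, 169.9]
tcp_rot: [3.141, 0.0, 1.51]
contact_force: [0.5, -0.1, -0.4]
grip_width: 38.6
finger_force: 0.0
```

>>> send_rows(offset=[[0.337, 0.071, 0.021], [0.674, 0.142, 0.042], [0.674, 0.142, 0.396], [0.674, 0.142, 0.75], [0.674, 0.142, 0.917]], delta_rot=[[0, 0, 0], [0, 0, 0], [0, 0, 0], [0, 0, 0], [0, 0, 0]])

```text
time: 18.38
tool_pos: [532.7, 137.9, 57.2]
tcp_rot: [-3.138, 0.001, 1.512]
contact_force: [-0.3, 0.2, 0.2]
grip_width: 38.5
finger_force: 0.0
```

>>> send_rows(offset=[[0, 0, 0.166], [0, 0, 0.166]], delta_rot=[[0, 0, 0], [0, 0, 0]])

```text
time: 18.62
tool_pos: [532.9, 137.9, 38.4]
tcp_rot: [-3.138, 0.001, 1.511]
contact_force: [0.3, -0.3, 0.3]
grip_width: 38.5
finger_force: 0.0
```

>>> send_rows(offset=[[0, 0, 0], [0, 0, 0], [0, 0, 0], [0, 0, 0], [0, 0, 0]], delta_rot=[[0, 0, 0], [0, 0, 0], [0, 0, 0], [0, 0, 0], [0, 0, 0]], grip=0.0)

```text
time: 19.25
tool_pos: [534.2, 139.5, 40.8]
tcp_rot: [3.14, -0.0, 1.513]
contact_force: [-0.1, -0.6, 5.5]
grip_width: 20.6
finger_force: 30.0
```

>>> send_rows(offset=[[0, 0, -0.305], [0, 0, -0.611], [0, 0, -0.916], [-0.337, -0.071, -0.969]], delta_rot=[[0, 0, 0], [0, 0, 0], [0, 0, 0], [0, 0, 0]])

```text
time: 19.75
tool_pos: [524.1, 100.8, 158.7]
tcp_rot: [3.136, -0.001, 1.516]
contact_force: [-0.0, -0.4, -0.8]
grip_width: 20.9
finger_force: 30.0
```

>>> send_rows(offset=[[-0.337, -0.071, -0.052], [-0.673, -0.143, -0.104]], delta_rot=[[0, 0, 0], [0, 0, 0]])

```text
time: 20.0
tool_pos: [500.0, 19.0, 168.8]
tcp_rot: [-3.141, 0.0, 1.513]
contact_force: [-0.0, -0.1, -0.3]
grip_width: 21.1
finger_force: 30.0
```

>>> send_rows(offset=[[-0.337, -0.071, -0.052], [-0.74, 0.004, -0.052]], delta_rot=[[0, 0, 0], [0, 0, 0]])

```text
time: 20.25
tool_pos: [495.2, -69.4, 175.5]
tcp_rot: [-3.142, -0.0, 1.514]
contact_force: [0.7, 0.1, -0.6]
grip_width: 21.2
finger_force: 30.0
```

>>> send_rows(offset=[[-0.402, 0.074, 0.0], [-0.805, 0.148, 0.0]], delta_rot=[[0, 0, 0], [0, 0, 0]])

```text
time: 20.5
tool_pos: [508.0, -167.6, 174.9]
tcp_rot: [-3.141, -0.0, 1.513]
contact_force: [0.9, 0.4, 0.7]
grip_width: 20.8
finger_force: 30.0
```

>>> send_rows(offset=[[-0.403, 0.074, 0.0], [-0.805, 0.148, 0.0], [-0.805, 0.148, 0.0]], delta_rot=[[0, 0, 0], [0, 0, 0], [0, 0, 0]])

```text
time: 20.88
tool_pos: [520.0, -266.7, 174.2]
tcp_rot: [-3.141, 0.0, 1.509]
contact_force: [-1.4, 0.4, -0.2]
grip_width: 20.8
finger_force: 30.0
```

>>> send_rows(offset=[[0, 0, 0.281], [0, 0, 0.561], [0, 0, 0.842], [0, 0, 0.842], [0, 0, 0.899], [0, 0, 0.955]], delta_rot=[[0, 0, 0], [0, 0, 0], [0, 0, 0], [0, 0, 0], [0, 0, 0], [0, 0, 0]])

```text
time: 21.62
tool_pos: [521.2, -263.9, 61.5]
tcp_rot: [3.139, 0.001, 1.513]
contact_force: [0.1, 0.2, -0.3]
grip_width: 20.8
finger_force: 30.0
```

>>> send_rows(offset=[[0, 0, 0.057], [0, 0, 0.114], [0, 0, 0.17], [0, 0, 0.17]], delta_rot=[[0, 0, 0], [0, 0, 0], [0, 0, 0], [0, 0, 0]])

```text
time: 22.12
tool_pos: [520.9, -264.1, 40.6]
tcp_rot: [3.14, 0.001, 1.513]
contact_force: [-0.5, 0.6, 4.9]
grip_width: 20.7
finger_force: 30.0
```

>>> send_rows(offset=[[0, 0, 0], [0, 0, 0], [0, 0, 0]], delta_rot=[[0, 0, 0], [0, 0, 0], [0, 0, 0]], grip=0.42)

```text
time: 22.5
tool_pos: [520.3, -263.6, 39.7]
tcp_rot: [-3.141, -0.0, 1.513]
contact_force: [0.5, -1.0, 0.0]
grip_width: 38.1
finger_force: 0.0
```

>>> send_rows(offset=[[0, 0, -0.375], [0, 0, -0.75]], delta_rot=[[0, 0, 0], [0, 0, 0]])

```text
time: 22.75
tool_pos: [520.0, -263.5, 130.4]
tcp_rot: [-3.14, -0.001, 1.513]
contact_force: [1.1, -0.5, -0.6]
grip_width: 38.6
finger_force: 0.0
```

>>> send_rows(offset=[[0, 0, -0.375], [0.402, -0.074, -0.375], [0.805, -0.148, -0.375]], delta_rot=[[0, 0, 0], [0, 0, 0], [0, 0, 0]])

```text
time: 23.12
tool_pos: [508.1, -165.5, 175.4]
tcp_rot: [3.141, 0.0, 1.511]
contact_force: [0.8, 0.8, -0.3]
grip_width: 38.6
finger_force: 0.0
```

>>> send_rows(offset=[[0.403, -0.074, 0.0], [0.805, -0.148, 0.0]], delta_rot=[[0, 0, 0], [0, 0, 0]])

```text
time: 23.38
tool_pos: [495.7, -67.3, 175.0]
tcp_rot: [3.141, 0.0, 1.512]
contact_force: [0.9, -0.1, -0.4]
grip_width: 38.9
finger_force: 0.0
```

>>> send_rows(offset=[[0.403, -0.075, 0.0], [0.403, -0.075, 0.0]], delta_rot=[[0, 0, 0], [0, 0, 0]])

```text
time: 23.62
tool_pos: [489.2, -17.2, 175.0]
tcp_rot: [-3.141, -0.001, 1.517]
contact_force: [-0.8, -1.0, 0.0]
grip_width: 38.5
finger_force: 0.0
```

```bash
python3 look.py
python3 - <<'E'
from h import *
pick(3);print("place");place2(2)
E
```

```text
t 23.62 pos [489.2 -17.2 175. ] err [-0.7  2.7 -0. ] rot [-3.141e+00 -1.000e-03  1.517e+00] F [-0.8 -1.   0. ] w 38.5 ff 0.0
peg 0 score 0.73 shift (13, -4)
peg 1 score 0.94 shift (0, 0)
peg 2 score 0.75 shift (-1, 1)
peg 3 score 0.91 shift (0, 0)
peg 4 score 0.98 shift (-1, 0)
"offset": [[0.368, 0.038, 0.017], [0.735, 0.077, 0.033]] "delta_rot": [[0, 0, -0.0], [0, 0, -0.0]]
"offset": [[0.368, 0.038, 0.017], [0.736, 0.077, 0.034]] "delta_rot": [[0, 0, -0.0], [0, 0, -0.0]]
"offset": [[0.367, 0.038, 0.017], [0.367, 0.038, 0.371], [0.367, 0.038, 0.725], [0.367, 0.038, 0.892]] "delta_rot": [[0, 0, -0.0], [0, 0, -0.0], [0, 0, -0.0], [0, 0, -0.0]]
"offset": [[0.0, 0.0, 0.166], [0.0, 0.0, 0.166]] "delta_rot": [[0, 0, -0.0], [0, 0, -0.0]]
end [525.8 198.9  40. ] 1.5128
place
"offset": [[0.0, 0.0, -0.305], [0.0, 0.0, -0.611], [0.0, 0.0, -0.916], [-0.368, -0.038, -0.958], [-0.735, -0.077, -1.0]] "delta_rot": [[0, 0, -0.0], [0, 0, -0.0], [0, 0, -0.0], [0, 0, -0.0], [0, 0, -0.0]]
"offset": [[-0.368, -0.038, -0.041], [-0.735, -0.076, -0.083]] "delta_rot": [[0, 0, -0.0], [0, 0, -0.0]]
"offset": [[
[... 444 characters left out ...]
.0, 0.955]] "delta_rot": [[0, 0, -0.0], [0, 0, -0.0], [0, 0, -0.0], [0, 0, -0.0], [0, 0, -0.0], [0, 0, -0.0]]
"offset": [[0.0, -0.0, 0.057], [0.0, -0.0, 0.114], [0.0, -0.0, 0.17], [0.0, -0.0, 0.17]] "delta_rot": [[0, 0, -0.0], [0, 0, -0.0], [0, 0, -0.0], [0, 0, -0.0]]
end [ 523.6 -207.9   40. ] 1.5128
back
"offset": [[0.0, -0.0, -0.375], [0.0, -0.0, -0.75]] "delta_rot": [[0, 0, -0.0], [0, 0, -0.0]]
"offset": [[0.0, -0.0, -0.375], [0.387, -0.093, -0.375], [0.774, -0.185, -0.375]] "delta_rot": [[0, 0, -0.0], [0, 0, -0.0], [0, 0, -0.0]]
"offset": [[0.386, -0.093, 0.0], [0.773, -0.186, 0.0], [0.773, -0.186, 0.0]] "delta_rot": [[0, 0, -0.0], [0, 0, -0.0], [0, 0, -0.0]]
end [490. -20. 175.] 1.5128
```

>>> send_rows(offset=[[0.368, 0.038, 0.017], [0.735, 0.077, 0.033]], delta_rot=[[0, 0, 0], [0, 0, 0]])

```text
time: 23.92
tool_pos: [505.2, 66.8, 171.0]
tcp_rot: [3.141, 0.001, 1.51]
contact_force: [0.6, 0.6, -0.3]
grip_width: 38.6
finger_force: 0.0
```

>>> send_rows(offset=[[0.368, 0.038, 0.017], [0.736, 0.077, 0.034]], delta_rot=[[0, 0, 0], [0, 0, 0]])

```text
time: 24.18
tool_pos: [519.7, 155.0, 166.7]
tcp_rot: [3.141, 0.001, 1.511]
contact_force: [-0.4, -0.1, 0.0]
grip_width: 38.7
finger_force: 0.0
```

>>> send_rows(offset=[[0.367, 0.038, 0.017], [0.367, 0.038, 0.371], [0.367, 0.038, 0.725], [0.367, 0.038, 0.892]], delta_rot=[[0, 0, 0], [0, 0, 0], [0, 0, 0], [0, 0, 0]])

```text
time: 24.68
tool_pos: [525.3, 197.3, 57.2]
tcp_rot: [-3.138, 0.001, 1.512]
contact_force: [-0.0, 0.1, -0.2]
grip_width: 38.2
finger_force: 0.0
```

>>> send_rows(offset=[[0, 0, 0.166], [0, 0, 0.166]], delta_rot=[[0, 0, 0], [0, 0, 0]])

```text
time: 24.92
tool_pos: [525.5, 197.3, 38.4]
tcp_rot: [-3.138, 0.001, 1.511]
contact_force: [-0.0, 0.5, 1.1]
grip_width: 38.3
finger_force: 0.0
```

>>> send_rows(offset=[[0, 0, 0], [0, 0, 0], [0, 0, 0], [0, 0, 0], [0, 0, 0]], delta_rot=[[0, 0, 0], [0, 0, 0], [0, 0, 0], [0, 0, 0], [0, 0, 0]], grip=0.0)

```text
time: 25.55
tool_pos: [526.5, 199.0, 40.8]
tcp_rot: [3.14, -0.0, 1.513]
contact_force: [0.1, -1.3, 5.8]
grip_width: 20.7
finger_force: 30.0
```

>>> send_rows(offset=[[0, 0, -0.305], [0, 0, -0.611], [0, 0, -0.916], [-0.368, -0.038, -0.958], [-0.735, -0.077, -1.0]], delta_rot=[[0, 0, 0], [0, 0, 0], [0, 0, 0], [0, 0, 0], [0, 0, 0]])

```text
time: 26.18
tool_pos: [510.8, 110.8, 160.2]
tcp_rot: [-3.142, 0.0, 1.514]
contact_force: [-0.8, -0.4, 0.3]
grip_width: 20.9
finger_force: 30.0
```

>>> send_rows(offset=[[-0.368, -0.038, -0.041], [-0.735, -0.076, -0.083]], delta_rot=[[0, 0, 0], [0, 0, 0]])

```text
time: 26.42
tool_pos: [496.4, 22.7, 169.8]
tcp_rot: [-3.141, 0.0, 1.513]
contact_force: [0.2, -1.2, -0.5]
grip_width: 20.7
finger_force: 30.0
```

>>> send_rows(offset=[[-0.368, -0.039, -0.042], [-0.755, 0.054, -0.042]], delta_rot=[[0, 0, 0], [0, 0, 0]])

```text
time: 26.68
tool_pos: [497.5, -67.9, 175.3]
tcp_rot: [-3.141, -0.0, 1.513]
contact_force: [0.1, -0.5, -0.4]
grip_width: 20.9
finger_force: 30.0
```

>>> send_rows(offset=[[-0.386, 0.093, 0.0], [-0.773, 0.185, 0.0]], delta_rot=[[0, 0, 0], [0, 0, 0]])

```text
time: 26.92
tool_pos: [515.0, -162.1, 174.8]
tcp_rot: [-3.141, -0.0, 1.513]
contact_force: [0.8, 0.3, 0.3]
grip_width: 21.0
finger_force: 30.0
```

>>> send_rows(offset=[[-0.387, 0.093, 0.0], [-0.387, 0.093, 0.0]], delta_rot=[[0, 0, 0], [0, 0, 0]])

```text
time: 27.18
tool_pos: [523.5, -210.7, 174.2]
tcp_rot: [-3.141, 0.0, 1.509]
contact_force: [0.6, 0.1, -0.4]
grip_width: 21.0
finger_force: 30.0
```

>>> send_rows(offset=[[0, 0, 0.281], [0, 0, 0.561], [0, 0, 0.842], [0, 0, 0.842], [0, 0, 0.899], [0, 0, 0.955]], delta_rot=[[0, 0, 0], [0, 0, 0], [0, 0, 0], [0, 0, 0], [0, 0, 0], [0, 0, 0]])

```text
time: 27.92
tool_pos: [524.4, -208.1, 61.5]
tcp_rot: [3.139, 0.001, 1.513]
contact_force: [-0.4, 0.0, -0.9]
grip_width: 20.6
finger_force: 30.0
```

>>> send_rows(offset=[[0, 0, 0.057], [0, 0, 0.114], [0, 0, 0.17], [0, 0, 0.17]], delta_rot=[[0, 0, 0], [0, 0, 0], [0, 0, 0], [0, 0, 0]])

```text
time: 28.42
tool_pos: [524.0, -208.2, 40.6]
tcp_rot: [3.141, 0.001, 1.513]
contact_force: [-1.7, -0.6, 6.9]
grip_width: 20.6
finger_force: 30.0
```

>>> send_rows(offset=[[0, 0, 0], [0, 0, 0], [0, 0, 0]], delta_rot=[[0, 0, 0], [0, 0, 0], [0, 0, 0]], grip=0.42)

```text
time: 28.8
tool_pos: [523.5, -207.8, 39.7]
tcp_rot: [-3.141, -0.0, 1.513]
contact_force: [-0.0, -0.8, -0.4]
grip_width: 38.0
finger_force: 0.0
```

>>> send_rows(offset=[[0, 0, -0.375], [0, 0, -0.75]], delta_rot=[[0, 0, 0], [0, 0, 0]])

```text
time: 29.05
tool_pos: [523.2, -207.7, 130.4]
tcp_rot: [-3.14, -0.001, 1.513]
contact_force: [0.3, -0.7, 0.3]
grip_width: 38.6
finger_force: 0.0
```

>>> send_rows(offset=[[0, 0, -0.375], [0.387, -0.093, -0.375], [0.774, -0.185, -0.375]], delta_rot=[[0, 0, 0], [0, 0, 0], [0, 0, 0]])

```text
time: 29.42
tool_pos: [506.7, -113.2, 175.4]
tcp_rot: [3.141, 0.0, 1.511]
contact_force: [0.5, 0.3, -0.1]
grip_width: 38.5
finger_force: 0.0
```

>>> send_rows(offset=[[0.386, -0.093, 0.0], [0.773, -0.186, 0.0], [0.773, -0.186, 0.0]], delta_rot=[[0, 0, 0], [0, 0, 0], [0, 0, 0]])

```text
time: 29.8
tool_pos: [489.1, -17.4, 175.0]
tcp_rot: [-3.141, -0.001, 1.517]
contact_force: [-0.1, -0.5, 1.0]
grip_width: 38.5
finger_force: 0.0
```

```bash
python3 look.py
python3 - <<'E'
from h import *
pick(1);print("place");place2(3)
E
```

```text
t 29.8 pos [489.1 -17.4 175. ] err [-0.9  2.6 -0. ] rot [-3.141e+00 -1.000e-03  1.517e+00] F [-0.1 -0.5  1. ] w 38.5 ff 0.0
peg 0 score 0.73 shift (13, -4)
peg 1 score 0.94 shift (0, 1)
peg 2 score 0.78 shift (-1, 1)
peg 3 score 0.82 shift (-1, 1)
peg 4 score 0.92 shift (-1, 0)
"offset": [[0.389, 0.153, 0.017], [0.779, 0.306, 0.033]] "delta_rot": [[0, 0, -0.0], [0, 0, -0.0]]
"offset": [[0.389, 0.153, 0.017], [0.778, 0.306, 0.034]] "delta_rot": [[0, 0, -0.0], [0, 0, -0.0]]
"offset": [[0.39, 0.153, 0.017], [0.39, 0.153, 0.371], [0.39, 0.153, 0.725], [0.39, 0.153, 0.892]] "delta_rot": [[0, 0, -0.0], [0, 0, -0.0], [0, 0, -0.0], [0, 0, -0.0]]
"offset": [[-0.0, 0.0, 0.166], [-0.0, 0.0, 0.166]] "delta_rot": [[0, 0, -0.0], [0, 0, -0.0]]
end [595.2 207.9  40. ] 1.5128
place
"offset": [[0.0, 0.0, -0.305], [0.0, 0.0, -0.611], [0.0, 0.0, -0.916], [-0.389, -0.153, -0.958], [-0.779, -0.306, -1.0]] "delta_rot": [[0, 0, -0.0], [0, 0, -0.0], [0, 0, -0.0], [0, 0, -0.0], [0, 0, -0.0]]
"offset": [[-0.389, -0.153, -0.041], [-0.779, -0.306, -0.083]] "delta_rot": [[0, 0, -0.0], [0, 0, -0.0]]
"offset": [[-0
[... 326 characters left out ...]
, [0.0, 0.0, 0.842], [0.0, 0.0, 0.899], [0.0, 0.0, 0.955]] "delta_rot": [[0, 0, -0.0], [0, 0, -0.0], [0, 0, -0.0], [0, 0, -0.0], [0, 0, -0.0], [0, 0, -0.0]]
"offset": [[0.0, 0.0, 0.057], [0.0, 0.0, 0.114], [0.0, 0.0, 0.17], [0.0, 0.0, 0.17]] "delta_rot": [[0, 0, -0.0], [0, 0, -0.0], [0, 0, -0.0], [0, 0, -0.0]]
end [ 526.8 -151.9   40. ] 1.5128
back
"offset": [[0.0, 0.0, -0.375], [0.0, 0.0, -0.75]] "delta_rot": [[0, 0, -0.0], [0, 0, -0.0]]
"offset": [[0.0, 0.0, -0.375], [0.36, -0.123, -0.375], [0.72, -0.246, -0.375]] "delta_rot": [[0, 0, -0.0], [0, 0, -0.0], [0, 0, -0.0]]
"offset": [[0.36, -0.124, 0.0], [0.36, -0.124, 0.0]] "delta_rot": [[0, 0, -0.0], [0, 0, -0.0]]
end [490. -20. 175.] 1.5128
```

>>> send_rows(offset=[[0.389, 0.153, 0.017], [0.779, 0.306, 0.033]], delta_rot=[[0, 0, 0], [0, 0, 0]])

```text
time: 30.1
tool_pos: [533.3, 70.5, 171.1]
tcp_rot: [3.141, 0.001, 1.51]
contact_force: [0.3, -1.5, -0.6]
grip_width: 38.6
finger_force: 0.0
```

>>> send_rows(offset=[[0.389, 0.153, 0.017], [0.778, 0.306, 0.034]], delta_rot=[[0, 0, 0], [0, 0, 0]])

```text
time: 30.35
tool_pos: [575.6, 162.2, 166.6]
tcp_rot: [3.141, 0.001, 1.511]
contact_force: [0.7, -0.4, 0.1]
grip_width: 38.7
finger_force: 0.0
```

>>> send_rows(offset=[[0.39, 0.153, 0.017], [0.39, 0.153, 0.371], [0.39, 0.153, 0.725], [0.39, 0.153, 0.892]], delta_rot=[[0, 0, 0], [0, 0, 0], [0, 0, 0], [0, 0, 0]])

```text
time: 30.85
tool_pos: [594.6, 206.3, 56.6]
tcp_rot: [-3.138, 0.002, 1.512]
contact_force: [0.1, -0.3, 0.1]
grip_width: 38.7
finger_force: 0.0
```

>>> send_rows(offset=[[0, 0, 0.166], [0, 0, 0.166]], delta_rot=[[0, 0, 0], [0, 0, 0]])

```text
time: 31.1
tool_pos: [594.7, 206.3, 38.0]
tcp_rot: [-3.138, 0.001, 1.511]
contact_force: [0.8, -0.0, -0.1]
grip_width: 39.1
finger_force: 0.0
```

>>> send_rows(offset=[[0, 0, 0], [0, 0, 0], [0, 0, 0], [0, 0, 0], [0, 0, 0]], delta_rot=[[0, 0, 0], [0, 0, 0], [0, 0, 0], [0, 0, 0], [0, 0, 0]], grip=0.0)

```text
time: 31.72
tool_pos: [595.9, 208.0, 40.9]
tcp_rot: [3.14, -0.0, 1.513]
contact_force: [1.2, -0.7, 6.3]
grip_width: 20.7
finger_force: 30.0
```

>>> send_rows(offset=[[0, 0, -0.305], [0, 0, -0.611], [0, 0, -0.916], [-0.389, -0.153, -0.958], [-0.779, -0.306, -1.0]], delta_rot=[[0, 0, 0], [0, 0, 0], [0, 0, 0], [0, 0, 0], [0, 0, 0]])

```text
time: 32.35
tool_pos: [552.1, 116.2, 160.0]
tcp_rot: [-3.141, 0.0, 1.514]
contact_force: [-0.1, 0.4, -0.6]
grip_width: 21.2
finger_force: 30.0
```

>>> send_rows(offset=[[-0.389, -0.153, -0.041], [-0.779, -0.306, -0.083]], delta_rot=[[0, 0, 0], [0, 0, 0]])

```text
time: 32.6
tool_pos: [509.7, 24.4, 169.8]
tcp_rot: [-3.141, 0.0, 1.513]
contact_force: [1.0, 0.6, -0.9]
grip_width: 21.1
finger_force: 30.0
```

>>> send_rows(offset=[[-0.389, -0.153, -0.042], [-0.749, -0.029, -0.042]], delta_rot=[[0, 0, 0], [0, 0, 0]])

```text
time: 32.85
tool_pos: [500.4, -64.8, 175.3]
tcp_rot: [-3.14, -0.0, 1.513]
contact_force: [1.0, 0.2, -0.9]
grip_width: 21.2
finger_force: 30.0
```

>>> send_rows(offset=[[-0.36, 0.123, 0.0], [-0.72, 0.246, 0.0], [-0.72, 0.246, 0.0]], delta_rot=[[0, 0, 0], [0, 0, 0], [0, 0, 0]])

```text
time: 33.22
tool_pos: [526.9, -154.5, 174.3]
tcp_rot: [-3.141, 0.0, 1.509]
contact_force: [0.1, -0.3, -0.9]
grip_width: 21.2
finger_force: 30.0
```

>>> send_rows(offset=[[0, 0, 0.281], [0, 0, 0.561], [0, 0, 0.842], [0, 0, 0.842], [0, 0, 0.899], [0, 0, 0.955]], delta_rot=[[0, 0, 0], [0, 0, 0], [0, 0, 0], [0, 0, 0], [0, 0, 0], [0, 0, 0]])

```text
time: 33.98
tool_pos: [527.6, -152.0, 61.4]
tcp_rot: [3.139, 0.001, 1.513]
contact_force: [0.3, 0.0, 0.3]
grip_width: 20.7
finger_force: 30.0
```

>>> send_rows(offset=[[0, 0, 0.057], [0, 0, 0.114], [0, 0, 0.17], [0, 0, 0.17]], delta_rot=[[0, 0, 0], [0, 0, 0], [0, 0, 0], [0, 0, 0]])

```text
time: 34.48
tool_pos: [527.3, -152.3, 40.7]
tcp_rot: [3.14, 0.001, 1.513]
contact_force: [-1.1, -0.4, 6.3]
grip_width: 21.0
finger_force: 30.0
```

>>> send_rows(offset=[[0, 0, 0], [0, 0, 0], [0, 0, 0]], delta_rot=[[0, 0, 0], [0, 0, 0], [0, 0, 0]], grip=0.42)

```text
time: 34.85
tool_pos: [526.5, -151.8, 39.7]
tcp_rot: [-3.141, -0.0, 1.513]
contact_force: [0.4, -0.3, 0.2]
grip_width: 38.5
finger_force: 0.0
```

>>> send_rows(offset=[[0, 0, -0.375], [0, 0, -0.75]], delta_rot=[[0, 0, 0], [0, 0, 0]])

```text
time: 35.1
tool_pos: [526.3, -151.8, 130.4]
tcp_rot: [-3.14, -0.001, 1.513]
contact_force: [1.0, 0.5, -0.7]
grip_width: 38.7
finger_force: 0.0
```

>>> send_rows(offset=[[0, 0, -0.375], [0.36, -0.123, -0.375], [0.72, -0.246, -0.375]], delta_rot=[[0, 0, 0], [0, 0, 0], [0, 0, 0]])

```text
time: 35.48
tool_pos: [502.0, -63.3, 175.4]
tcp_rot: [3.141, 0.0, 1.511]
contact_force: [-0.8, 0.4, 0.6]
grip_width: 38.6
finger_force: 0.0
```

>>> send_rows(offset=[[0.36, -0.124, 0.0], [0.36, -0.124, 0.0]], delta_rot=[[0, 0, 0], [0, 0, 0]])

```text
time: 35.72
tool_pos: [488.9, -17.6, 175.0]
tcp_rot: [-3.141, -0.0, 1.516]
contact_force: [0.7, -1.1, -0.2]
grip_width: 38.8
finger_force: 0.0
```

```bash
python3 look.py pics/t6.png
python3 - <<'E'
from h import *
b=np.array([648.8,-293.5,268])  # TCP at the bar, lid open (measured)
y=1.519
plan([([490,-294,330],y),(b+[0,0,62],y),(b,y,25)])
print("arc")
B2=np.array([551.9,-236.5,-.057])
def tb(t): return w(B2,[85-215*np.cos(t)+4*np.sin(t),-50,75+215*np.sin(t)+4*np.cos(t)-19])[0]
print(tb(1.62).round(1),tb(0).round(1))
plan([(tb(t),y,40) for t in np.linspace(1.62,0.12,30)]+[(tb(0),y,5)])
E
```

```text
t 35.73 pos [488.9 -17.6 175. ] err [-1.1  2.4  0. ] rot [-3.141 -0.     1.516] F [ 0.7 -1.1 -0.2] w 38.8 ff 0.0
peg 0 score 0.75 shift (-1, 1)
peg 1 score 0.82 shift (-1, 1)
peg 2 score 0.76 shift (-1, 1)
peg 3 score 0.84 shift (-1, 1)
peg 4 score 0.91 shift (-1, 0)
"offset": [[-0.38, 0.022, -0.215], [-0.76, 0.044, -0.43]] "delta_rot": [[0, 0, -0.0], [0, 0, -0.0]]
"offset": [[-0.38, 0.022, -0.216], [-0.76, 0.044, -0.431]] "delta_rot": [[0, 0, -0.0], [0, 0, -0.001]]
"offset": [[-0.38, 0.02, -0.215], [-0.76, 0.04, -0.43], [-0.736, 0.48, -0.43], [-0.711, 0.921, -0.43]] "delta_rot": [[0, 0, 0.0], [0, 0, 0.0], [0, 0, 0.0], [0, 0, 0.0]]
"offset": [[0.024, 0.44, -0.0], [0.024, 0.44, 0.172], [0.024, 0.44, 0.344], [0.024, 0.44, 0.516], [0.024, 0.44, 0.516]] "delta_rot": [[0, 0, 0.0], [0, 0, 0.0], [0, 0, 0.0], [0, 0, 0.0], [0, 0, 0.0]]
end [ 648.8 -293.5  268. ] 1.5191
arc
[ 648.5 -292.1  270.5] [ 419.3 -279.    60. ]
"offset": [[0.011, -0.003, -0.021], [0.012, -0.096, -0.025], [0.012, -0.188, -0.024], [0.013, -0.281, -0.018], [0.013, -0.373, -0.008], [0.014, -0.464, 0.007], [0.014, -0.555, 0
[... 637 characters left out ...]
501], [0.002, -0.449, 0.583]] "delta_rot": [[0, 0, 0.0], [0, 0, 0.0], [0, 0, 0.0], [0, 0, 0.0], [0, 0, 0.0], [0, 0, 0.0], [0, 0, 0.0], [0, 0, 0.0]]
"offset": [[0.001, -0.038, 0.085], [0.001, -0.072, 0.171], [0.001, -0.101, 0.259], [0.001, -0.125, 0.348], [0.001, -0.145, 0.439], [0.001, -0.16, 0.53], [0.001, -0.163, 0.566], [0.001, -0.166, 0.602]] "delta_rot": [[0, 0, 0.0], [0, 0, 0.0], [0, 0, 0.0], [0, 0, 0.0], [0, 0, 0.0], [0, 0, 0.0], [0, 0, 0.0], [0, 0, 0.0]]
"offset": [[0.0, -0.003, 0.035], [0.0, -0.006, 0.071], [0.0, -0.008, 0.107], [0.0, -0.011, 0.143], [0.0, -0.011, 0.143]] "delta_rot": [[0, 0, 0.0], [0, 0, 0.0], [0, 0, 0.0], [0, 0, 0.0], [0, 0, 0.0]]
end [ 419.3 -279.1   59.9] 1.5191
```

View pics/t6.png

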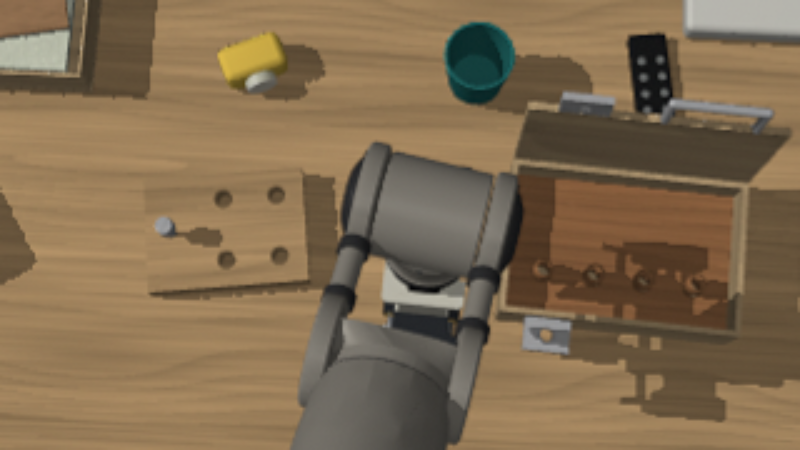

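>>> send_rows(offset=[[-0.38, 0.022, -0.215], [-0.76, 0.044, -0.43]], delta_rot=[[0, 0, 0], [0, 0, 0]])

```text
time: 36.02
tool_pos: [490.1, -113.2, 227.0]
tcp_rot: [-3.141, 0.0, 1.513]
contact_force: [1.2, 0.1, 0.3]
grip_width: 38.4
finger_force: 0.0
```

>>> send_rows(offset=[[-0.38, 0.022, -0.216], [-0.76, 0.044, -0.431]], delta_rot=[[0, 0, 0], [0, 0, -0.001]])

```text
time: 36.28
tool_pos: [489.7, -205.6, 279.1]
tcp_rot: [3.141, 0.001, 1.518]
contact_force: [1.0, 0.2, -0.0]
grip_width: 38.4
finger_force: 0.0
```

>>> send_rows(offset=[[-0.38, 0.02, -0.215], [-0.76, 0.04, -0.43], [-0.736, 0.48, -0.43], [-0.711, 0.921, -0.43]], delta_rot=[[0, 0, 0], [0, 0, 0], [0, 0, 0], [0, 0, 0]])

```text
time: 36.78
tool_pos: [596.3, -296.7, 330.3]
tcp_rot: [3.14, 0.001, 1.515]
contact_force: [0.9, -1.0, 0.1]
grip_width: 38.5
finger_force: 0.0
```

>>> send_rows(offset=[[0.024, 0.44, 0], [0.024, 0.44, 0], [0.024, 0.44, 0.172], [0.024, 0.44, 0.344], [0.024, 0.44, 0.516], [0.024, 0.44, 0.516]], delta_rot=[[0, 0, 0], [0, 0, 0], [0, 0, 0], [0, 0, 0], [0, 0, 0], [0, 0, 0]])

```text
time: 37.52
tool_pos: [647.0, -294.3, 266.6]
tcp_rot: [-3.138, -0.001, 1.518]
contact_force: [0.2, -0.8, 0.3]
grip_width: 38.8
finger_force: 0.0
```

>>> send_rows(offset=[[0, 0, 0], [0, 0, 0], [0, 0, 0], [0, 0, 0], [0, 0, 0], [0, 0, 0]], delta_rot=[[0, 0, 0], [0, 0, 0], [0, 0, 0], [0, 0, 0], [0, 0, 0], [0, 0, 0]], grip=0.0)

```text
time: 38.28
tool_pos: [648.9, -293.6, 268.6]
tcp_rot: [3.141, 0.001, 1.519]
contact_force: [0.4, -0.3, 4.1]
grip_width: 9.1
finger_force: 30.0
```

>>> send_rows(offset=[[0.0, -0.003, 0.0], [0.001, -0.096, -0.004], [0.001, -0.188, -0.003], [0.002, -0.281, 0.003], [0.002, -0.373, 0.013], [0.003, -0.464, 0.028], [0.003, -0.555, 0.048], [0.004, -0.644, 0.073]], delta_rot=[[0, 0, 0], [0, 0, 0], [0, 0, 0], [0, 0, 0], [0, 0, 0], [0, 0, 0], [0, 0, 0], [0, 0, 0]])

```text
time: 39.28
tool_pos: [572.0, -288.8, 259.3]
tcp_rot: [3.14, 0.0, 1.519]
contact_force: [3.5, -1.0, 0.9]
grip_width: 9.0
finger_force: 30.0
```

>>> send_rows(offset=[[0.0, -0.088, 0.029], [0.001, -0.175, 0.063], [0.001, -0.259, 0.101], [0.001, -0.342, 0.143], [0.002, -0.422, 0.19], [0.002, -0.499, 0.241], [0.003, -0.574, 0.295], [0.003, -0.646, 0.354]], delta_rot=[[0, 0, 0], [0, 0, 0], [0, 0, 0], [0, 0, 0], [0, 0, 0], [0, 0, 0], [0, 0, 0], [0, 0, 0]])

```text
time: 40.28
tool_pos: [493.7, -284.0, 216.1]
tcp_rot: [-3.141, -0.001, 1.519]
contact_force: [1.1, 4.7, 0.7]
grip_width: 9.0
finger_force: 30.0
```

>>> send_rows(offset=[[0.0, -0.069, 0.062], [0.001, -0.134, 0.127], [0.001, -0.196, 0.196], [0.001, -0.255, 0.268], [0.002, -0.309, 0.343], [0.002, -0.36, 0.421], [0.002, -0.407, 0.501], [0.002, -0.449, 0.583]], delta_rot=[[0, 0, 0], [0, 0, 0], [0, 0, 0], [0, 0, 0], [0, 0, 0], [0, 0, 0], [0, 0, 0], [0, 0, 0]])

```text
time: 41.28
tool_pos: [440.0, -281.0, 146.1]
tcp_rot: [-3.142, -0.001, 1.519]
contact_force: [4.1, 4.6, 1.5]
grip_width: 9.0
finger_force: 30.0
```

>>> send_rows(offset=[[0.001, -0.038, 0.085], [0.001, -0.072, 0.171], [0.001, -0.101, 0.259], [0.001, -0.125, 0.348], [0.001, -0.145, 0.439], [0.001, -0.16, 0.53], [0.001, -0.163, 0.566], [0.001, -0.166, 0.602]], delta_rot=[[0, 0, 0], [0, 0, 0], [0, 0, 0], [0, 0, 0], [0, 0, 0], [0, 0, 0], [0, 0, 0], [0, 0, 0]])

```text
time: 42.28
tool_pos: [420.5, -279.8, 74.1]
tcp_rot: [3.141, -0.001, 1.519]
contact_force: [5.0, 6.0, 1.9]
grip_width: 9.0
finger_force: 30.0
```

Very smooth. Finish the closing gently.

>>> send_rows(offset=[[0, -0.002, 0.025], [0, -0.004, 0.05], [0, -0.005, 0.075], [0, -0.006, 0.1], [0, -0.007, 0.12], [0, -0.008, 0.14], [0, -0.009, 0.155], [0, -0.009, 0.155]], delta_rot=[[0, 0, 0], [0, 0, 0], [0, 0, 0], [0, 0, 0], [0, 0, 0], [0, 0, 0], [0, 0, 0], [0, 0, 0]])

```text
time: 43.28
tool_pos: [419.9, -280.4, 59.4]
tcp_rot: [3.139, 0.002, 1.52]
contact_force: [-2.7, 11.5, 36.0]
grip_width: 8.4
finger_force: 30.0
```

>>> send_rows(offset=[[0, 0, -0.03], [0, 0, -0.03]], delta_rot=[[0, 0, 0], [0, 0, 0]])

```text
time: 43.52
tool_pos: [419.8, -280.2, 59.9]
tcp_rot: [3.14, 0.001, 1.519]
contact_force: [5.9, 4.8, 5.4]
grip_width: 8.9
finger_force: 30.0
```

>>> send_rows(offset=[[0, 0, 0], [0, 0, 0], [0, 0, 0], [0, 0, 0]], delta_rot=[[0, 0, 0], [0, 0, 0], [0, 0, 0], [0, 0, 0]], grip=0.39)

```text
time: 44.02
tool_pos: [419.2, -280.5, 59.4]
tcp_rot: [-3.141, 0.0, 1.519]
contact_force: [-0.2, -1.1, -0.9]
grip_width: 35.6
finger_force: 0.0
```

Run:
```python
from h import *
chk();o=get_obs();s=np.array(o["tool_pos"])
plan([(s+[0,0,60],YAW,30),([415,30,180],YAW)],sync=True)
```

```text
t 44.02 pos [ 419.2 -280.5   59.4] err [-0.1 -1.5 -0.5] rot [-3.141  0.     1.519] F [-0.2 -1.1 -0.9] w 35.6 ff 0.0
"offset": [[0.0, 0.0, -0.25], [0.0, 0.0, -0.5], [0.43, -0.028, -0.584], [0.861, -0.056, -0.668]] "delta_rot": [[0, 0, 0.0], [0, 0, 0.001], [0, 0, 0.001], [0, 0, 0.001]]
"offset": [[0.43, -0.031, -0.085], [0.86, -0.062, -0.169]] "delta_rot": [[0, 0, -0.0], [0, 0, -0.0]]
"offset": [[0.43, -0.031, -0.084], [0.861, -0.062, -0.168], [0.861, -0.062, -0.168]] "delta_rot": [[0, 0, -0.0], [0, 0, -0.0], [0, 0, -0.0]]
end [415.   30.1 180. ] 1.5127
```

>>> send_rows(offset=[[0, 0, -0.25], [0, 0, -0.5], [0.43, -0.028, -0.584], [0.861, -0.056, -0.668]], delta_rot=[[0, 0, 0], [0, 0, 0.001], [0, 0, 0.001], [0, 0, 0.001]])

```text
time: 44.52
tool_pos: [417.9, -176.1, 140.1]
tcp_rot: [3.141, 0.0, 1.511]
contact_force: [1.3, 0.6, 0.4]
grip_width: 35.8
finger_force: 0.0
```

>>> send_rows(offset=[[0.43, -0.031, -0.085], [0.86, -0.062, -0.169]], delta_rot=[[0, 0, 0], [0, 0, 0]])

```text
time: 44.78
tool_pos: [416.3, -72.0, 160.4]
tcp_rot: [3.141, 0.0, 1.512]
contact_force: [0.9, 0.2, -0.4]
grip_width: 35.9
finger_force: 0.0
```

>>> send_rows(offset=[[0.43, -0.031, -0.084], [0.861, -0.062, -0.168], [0.861, -0.062, -0.168]], delta_rot=[[0, 0, 0], [0, 0, 0], [0, 0, 0]])

```text
time: 45.15
tool_pos: [415.1, 32.9, 180.9]
tcp_rot: [3.14, -0.0, 1.518]
contact_force: [0.0, -0.4, -0.0]
grip_width: 35.9
finger_force: 0.0
```

Run:
```python
from h import *
chk()
a=optics.capture("top")[:,:,::-1];cv2.imwrite("pics/top7.png",a)
print([(n,[(round(d['confidence'],2),np.round(d['uv'],1).tolist()) for d in finder.pinpoint(n,"top")[:2]]) for n in("lid_eye","pin")])
b=optics.capture("scene")[:,:,::-1];cv2.imwrite("pics/scene7.png",b)
print([(n,[(round(d['confidence'],2),np.round(d['uv'],1).tolist()) for d in finder.pinpoint(n,"scene")[:2]]) for n in("lid_eye","pin")])
f=lambda i,x,y:cv2.resize(i[y:y+75,x:x+100],(400,300),interpolation=cv2.INTER_CUBIC)
cv2.imwrite("pics/crop7.png",np.vstack([np.hstack([f(a,350,235),f(a,190,215)]),np.hstack([f(b,260,130),f(b,350,235)])]))
```

```text
t 45.15 pos [415.1  32.9 180.9] err [0.1 2.8 0.9] rot [ 3.14  -0.     1.518] F [ 0.  -0.4 -0. ] w 35.9 ff 0.0
[('lid_eye', [(0.81, [377.4, 292.5]), (0.3, [419.2, 203.0])]), ('pin', [(0.54, [228.9, 253.8])])]
[('lid_eye', []), ('pin', [(0.39, [409.9, 287.4])])]
```

View pics/crop7.png

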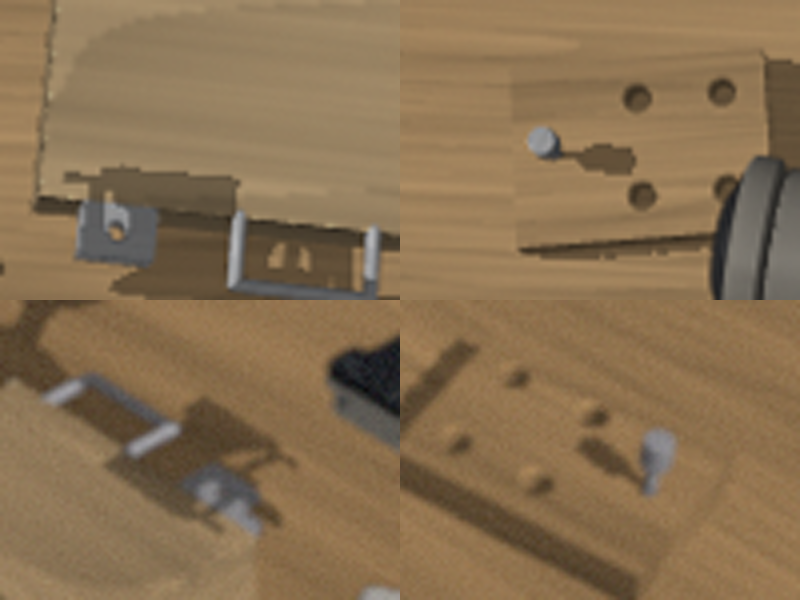

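Run:
```python
from h import *
f=lambda ox,oy,P:np.array([[ox+(x+.5)/4-.5,oy+(y+.5)/4-.5] for x,y in P])
e=f(350,235,[(116,230)])[0];p=f(190,215,[(144,142)])[0]
print("eye",ray(e,"top",81).round(1),"pred",w(BOX,[-103,75,83]).round(1))
for z in(76,78): print("pin",z,ray(p,"top",z).round(1))
uh=f(190,215,[(237,98),(322,92),(242,195)])
A=[[35,0,32],[35,-60,32],[-35,0,32]]
r=least_squares(lambda q:(proj(w(q,A),"top")-uh).ravel(),TRAY,x_scale=[10,10,.05]);print("tray",r.x.round(3),r.fun.round(2),"pin pred",w(r.x,[0,60,0]).round(1))
# scene view of pin: head centre z=67, foot where it enters tray z=32
for c,z in(((257,146),67),((252,190),32)): print("scene",z,ray(f(350,235,[c])[0],"scene",z).round(1))
```

```text
eye [ 453.5 -154.7] pred [[ 453.4 -155.8   83. ]]
pin 76 [548.9 264.9]
pin 78 [548.5 264.5]
tray [5.57481e+02 2.05689e+02 1.23000e-01] [ 0.04 -0.02  0.01 -0.07 -0.05  0.09] pin pred [[550.1 265.2   0. ]]
scene 67 [547.8 267.9]
scene 32 [551.5 271.4]
```

Run:
```python
from h import *
p=np.array([550.7,265,51.]);e=np.array([454.3,-155.9,87.])
plan([(p+[0,0,115],YAW),(p+[0,0,40],YAW),(p,YAW,25)])
print("place");plan([(p+[0,0,115],YAW,40),([475,60,170],YAW),(e+[0,0,75],YAW),(e+[0,0,48],YAW,20)])
```

```text
"offset": [[0.404, 0.203, 0.023], [0.808, 0.406, 0.047]] "delta_rot": [[0, 0, -0.0], [0, 0, -0.0]]
"offset": [[0.404, 0.203, 0.023], [0.808, 0.406, 0.046]] "delta_rot": [[0, 0, -0.0], [0, 0, -0.0]]
"offset": [[0.404, 0.203, 0.024], [0.404, 0.203, 0.336], [0.404, 0.203, 0.649], [0.404, 0.203, 0.815], [0.404, 0.203, 0.982], [0.404, 0.203, 0.982]] "delta_rot": [[0, 0, -0.0], [0, 0, -0.0], [0, 0, -0.0], [0, 0, -0.0], [0, 0, -0.0], [0, 0, -0.0]]
end [550.6 265.   51. ] 1.5127
place
"offset": [[0.0, 0.0, -0.319], [0.0, 0.0, -0.639], [0.0, 0.0, -0.958], [-0.435, -0.132, -0.967], [-0.871, -0.265, -0.975]] "delta_rot": [[0, 0, -0.0], [0, 0, -0.0], [0, 0, -0.0], [0, 0, -0.0], [0, 0, -0.0]]
"offset": [[-0.435, -0.132, -0.008], [-0.871, -0.265, -0.017]] "delta_rot": [[0, 0, -0.0], [0, 0, -0.0]]
"offset": [[-0.451, -0.017, 0.017], [-0.903, -0.034, 0.034]] "delta_rot": [[0, 0, -0.0], [0, 0, -0.0]]
"offset": [[-0.451, -0.017, 0.016], [-0.903, -0.034, 0.033], [-0.903, -0.034, 0.145], [-0.903, -0.034, 0.258], [-0.903, -0.034, 0.258]] "delta_rot": [[0, 0, -0.0], [0, 0, -0.0], [0, 0, -0.0], [0, 0, -0.0], [0, 0, -0.0]]
end [ 454.3 -155.9  135. ] 1.5127
```

>>> send_rows(offset=[[0.404, 0.203, 0.023], [0.808, 0.406, 0.047]], delta_rot=[[0, 0, 0], [0, 0, 0]])

```text
time: 45.7
tool_pos: [470.7, 123.7, 174.4]
tcp_rot: [3.141, 0.0, 1.509]
contact_force: [0.6, -0.3, 0.6]
grip_width: 35.7
finger_force: 0.0
```

>>> send_rows(offset=[[0.404, 0.203, 0.023], [0.808, 0.406, 0.046]], delta_rot=[[0, 0, 0], [0, 0, 0]])

```text
time: 45.95
tool_pos: [525.0, 218.4, 168.5]
tcp_rot: [-3.141, 0.001, 1.511]
contact_force: [1.0, -0.9, 0.4]
grip_width: 36.2
finger_force: 0.0
```

>>> send_rows(offset=[[0.404, 0.203, 0.024], [0.404, 0.203, 0.024], [0.404, 0.203, 0.336], [0.404, 0.203, 0.649], [0.404, 0.203, 0.815], [0.404, 0.203, 0.982], [0.404, 0.203, 0.982], [0.404, 0.203, 0.982]], delta_rot=[[0, 0, 0], [0, 0, 0], [0, 0, 0], [0, 0, 0], [0, 0, 0], [0, 0, 0], [0, 0, 0], [0, 0, 0]])

```text
time: 46.95
tool_pos: [551.5, 264.3, 51.9]
tcp_rot: [3.141, -0.0, 1.512]
contact_force: [0.3, 0.2, 0.1]
grip_width: 35.7
finger_force: 0.0
```

>>> send_rows(offset=[[0, 0, 0], [0, 0, 0], [0, 0, 0], [0, 0, 0], [0, 0, 0]], delta_rot=[[0, 0, 0], [0, 0, 0], [0, 0, 0], [0, 0, 0], [0, 0, 0]], grip=0.0)

```text
time: 47.58
tool_pos: [551.3, 265.3, 51.7]
tcp_rot: [3.14, -0.0, 1.513]
contact_force: [0.2, 0.2, 3.5]
grip_width: 19.0
finger_force: 30.0
```

Run:
```python
from h import *
chk();im=optics.capture("scene");cv2.imwrite("pics/s8.png",cv2.resize(im[200:320,330:490,::-1],(800,600)))
```

```text
t 47.58 pos [551.3 265.3  51.7] err [ 97.  421.2 -83.3] rot [ 3.14  -0.     1.513] F [0.2 0.2 3.5] w 19.0 ff 30.0
```

View pics/s8.png

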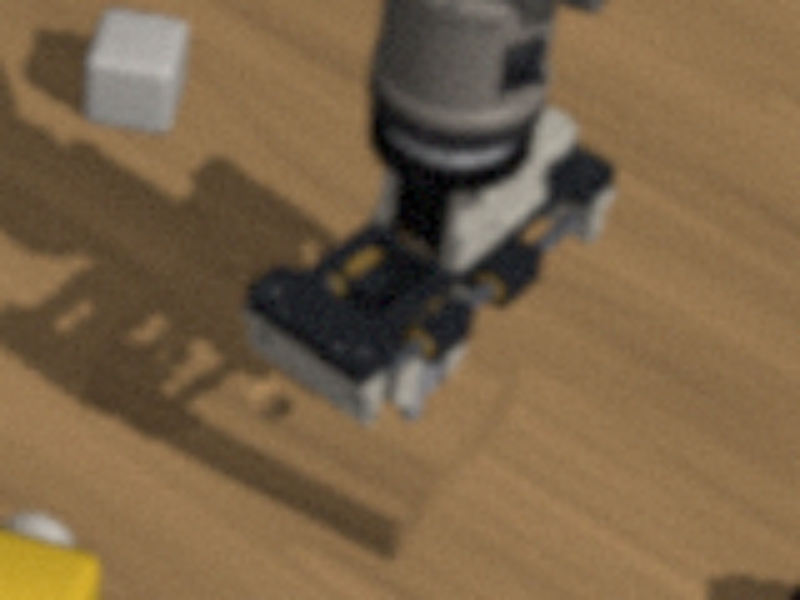

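>>> send_rows(offset=[[0, 0, -0.319], [0, 0, -0.639], [0, 0, -0.958], [-0.435, -0.132, -0.967], [-0.871, -0.265, -0.975]], delta_rot=[[0, 0, 0], [0, 0, 0], [0, 0, 0], [0, 0, 0], [0, 0, 0]])

```text
time: 48.25
tool_pos: [512.2, 161.8, 167.9]
tcp_rot: [-3.141, 0.0, 1.514]
contact_force: [-0.5, -0.9, -0.5]
grip_width: 19.2
finger_force: 30.0
```

>>> send_rows(offset=[[-0.435, -0.132, -0.008], [-0.871, -0.265, -0.017]], delta_rot=[[0, 0, 0], [0, 0, 0]])

```text
time: 48.5
tool_pos: [474.0, 58.7, 169.7]
tcp_rot: [-3.141, 0.0, 1.513]
contact_force: [1.3, -0.1, -0.3]
grip_width: 19.2
finger_force: 30.0
```

>>> send_rows(offset=[[-0.451, -0.017, 0.017], [-0.903, -0.034, 0.034]], delta_rot=[[0, 0, 0], [0, 0, 0]])

```text
time: 48.75
tool_pos: [464.1, -49.3, 165.9]
tcp_rot: [-3.141, -0.0, 1.513]
contact_force: [0.9, -0.5, -1.1]
grip_width: 19.4
finger_force: 30.0
```

>>> send_rows(offset=[[-0.451, -0.017, 0.016], [-0.903, -0.034, 0.033], [-0.903, -0.034, 0.145], [-0.903, -0.034, 0.258], [-0.903, -0.034, 0.258], [-0.903, -0.034, 0.258]], delta_rot=[[0, 0, 0], [0, 0, 0], [0, 0, 0], [0, 0, 0], [0, 0, 0], [0, 0, 0]])

```text
time: 49.5
tool_pos: [454.8, -154.7, 135.2]
tcp_rot: [-3.141, -0.0, 1.515]
contact_force: [-0.0, 0.3, -1.3]
grip_width: 19.0
finger_force: 30.0
```

Run:
```python
from h import *
chk();im=optics.capture("scene");cv2.imwrite("pics/s9.png",cv2.resize(im[120:225,250:390,::-1],(800,600),interpolation=cv2.INTER_CUBIC))
P=np.array([[454.3,-155.9,83],[454.3,-155.9,90]]);print((proj(P,"scene")-[250,120])*800/140)
```

```text
t 49.5 pos [ 454.8 -154.7  135.2] err [0.5 1.2 0.2] rot [-3.141 -0.     1.515] F [-0.   0.3 -1.3] w 19.0 ff 30.0
[[363.05209129 318.38278572]
 [362.82393652 307.37493423]]
```

View pics/s9.png

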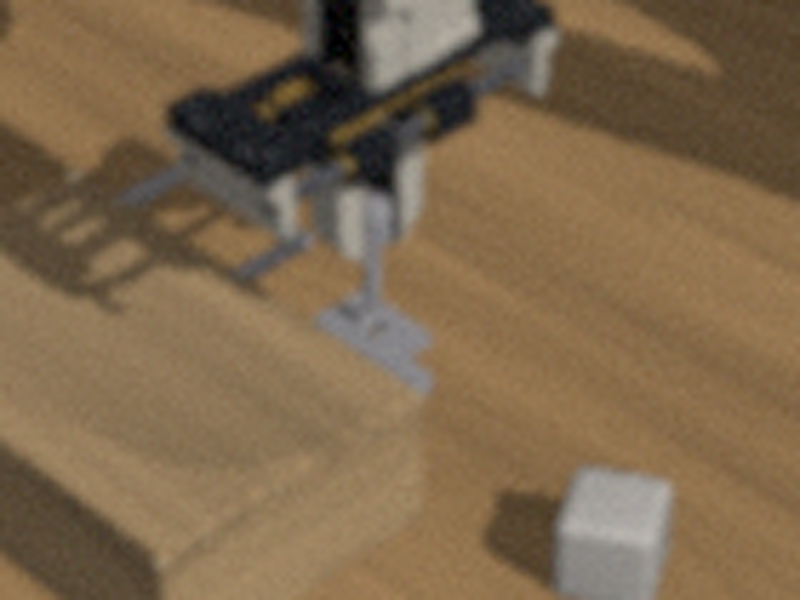

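>>> send_rows(offset=[[0, 0, 0.03], [0, 0, 0.06], [0, 0, 0.09], [0, 0, 0.12], [0, 0, 0.12]], delta_rot=[[0, 0, 0], [0, 0, 0], [0, 0, 0], [0, 0, 0], [0, 0, 0]])

```text
time: 50.18
tool_pos: [454.3, -155.7, 120.4]
tcp_rot: [-3.141, -0.0, 1.513]
contact_force: [-0.6, -0.8, -0.5]
grip_width: 19.4
finger_force: 30.0
```

>>> send_rows(offset=[[0, 0, 0.04], [0, 0, 0.08], [0, 0, 0.12], [0, 0, 0.16], [0, 0, 0.2], [0, 0, 0.2]], delta_rot=[[0, 0, 0], [0, 0, 0], [0, 0, 0], [0, 0, 0], [0, 0, 0], [0, 0, 0]])

```text
time: 50.92
tool_pos: [454.3, -155.7, 96.3]
tcp_rot: [-3.141, -0.0, 1.513]
contact_force: [0.1, 1.3, -0.4]
grip_width: 19.3
finger_force: 30.0
```

Free of force with the foot inside the box eye. Go to TCP 87, release and rise.

>>> send_rows(offset=[[0, 0, 0.04], [0, 0, 0.075], [0, 0, 0.075]], delta_rot=[[0, 0, 0], [0, 0, 0], [0, 0, 0]])

```text
time: 51.3
tool_pos: [454.3, -155.7, 87.4]
tcp_rot: [-3.141, -0.0, 1.513]
contact_force: [0.1, -0.4, 0.3]
grip_width: 19.3
finger_force: 30.0
```

>>> send_rows(offset=[[0, 0, 0], [0, 0, 0], [0, 0, 0], [0, 0, 0]], delta_rot=[[0, 0, 0], [0, 0, 0], [0, 0, 0], [0, 0, 0]], grip=0.4)

```text
time: 51.8
tool_pos: [454.6, -155.8, 87.8]
tcp_rot: [3.141, 0.0, 1.513]
contact_force: [-0.1, -0.1, -0.1]
grip_width: 36.6
finger_force: 0.0
```

>>> send_rows(offset=[[0, 0, -0.25], [0, 0, -0.5], [0, 0, -0.75], [0, 0, -0.75]], delta_rot=[[0, 0, 0], [0, 0, 0], [0, 0, 0], [0, 0, 0]])

```text
time: 52.3
tool_pos: [455.7, -156.4, 179.8]
tcp_rot: [3.137, 0.002, 1.513]
contact_force: [-0.1, 0.4, -0.5]
grip_width: 36.7
finger_force: 0.0
```

Run:
```python
from h import *
chk();im=optics.capture("scene");cv2.imwrite("pics/s10.png",cv2.resize(im[120:225,250:390,::-1],(800,600),interpolation=cv2.INTER_CUBIC))
print([((proj([454.3,-155.9,z],"scene")-[250,120])*800/140).round() for z in(83,105,114)])
```

```text
t 52.3 pos [ 455.7 -156.4  179.8] err [ 1.5 -0.5 44.8] rot [3.137e+00 2.000e-03 1.513e+00] F [-0.1  0.4 -0.5] w 36.7 ff 0.0
[array([[363., 318.]]), array([[362., 284.]]), array([[362., 269.]])]
```

View pics/s10.png

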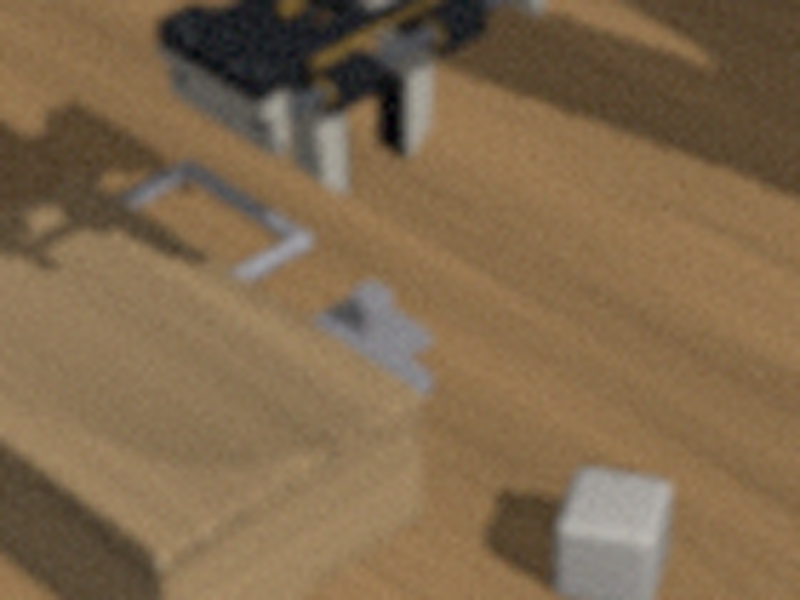

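>>> send_rows(offset=[[0, 0, 0], [0, 0, 0], [0, 0, 0], [0, 0, 0], [0, 0, 0]], delta_rot=[[0, 0, 0], [0, 0, 0], [0, 0, 0], [0, 0, 0], [0, 0, 0]], grip=0.0)

```text
time: 52.98
tool_pos: [454.5, -155.8, 177.7]
tcp_rot: [-3.141, 0.0, 1.513]
contact_force: [0.5, 0.3, -0.1]
grip_width: 0.4
finger_force: 0.0
```

>>> send_rows(offset=[[0, 0, 0.2], [0, 0, 0.4], [0, 0, 0.5], [0, 0, 0.55], [0, 0, 0.59], [0, 0, 0.61], [0, 0, 0.61]], delta_rot=[[0, 0, 0], [0, 0, 0], [0, 0, 0], [0, 0, 0], [0, 0, 0], [0, 0, 0], [0, 0, 0]])

```text
time: 53.85
tool_pos: [454.8, -156.0, 105.2]
tcp_rot: [3.141, 0.001, 1.513]
contact_force: [-1.2, -0.4, 3.1]
grip_width: 0.7
finger_force: 1.6
```

>>> send_rows(offset=[[0, 0, -0.3], [0, 0, -0.6], [0, 0, -0.9], [0, 0, -0.9], [0, 0, -0.9], [0, 0, -0.9]], delta_rot=[[0, 0, 0], [0, 0, 0], [0, 0, 0], [0, 0, 0], [0, 0, 0], [0, 0, 0]])

```text
time: 54.6
tool_pos: [454.0, -155.5, 211.5]
tcp_rot: [-3.14, -0.001, 1.513]
contact_force: [-0.1, 0.3, 0.9]
grip_width: 0.4
finger_force: 0.0
```

Run:
```python
from h import *
im=optics.capture("scene");cv2.imwrite("pics/s11.png",im[:,:,::-1])
```

```text
(no output)
```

View pics/s11.png

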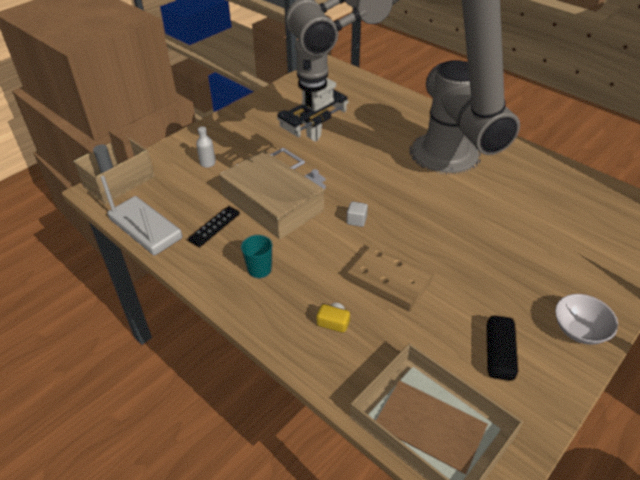

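The lid is shut, the pin is home at (316,178), the tray is empty and the other things haven't moved.

```bash
python3 -c "
from plant import ticket
print(ticket.close_job())"
```

```text
the job is handed in; nothing more can be done
None
```

All four pegs are fully home in the rack, the lid is shut, the pin is fully home through both eyes, the other things are where they were, and the job is handed in; one blemish is that when I pushed the open lid against its stop, the wrist force briefly reached about 49 N while the fingers gripped the bar.

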